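Swap the packs in the charging station

ROBOT

A 6-joint arm with a two-finger parallel gripper is mounted at the origin on the work surface. World frame = base frame: x ahead of the robot, y to its left, z up, the work surface at z = 0. Lengths are in m, angles in rad, forces in N, time in s.
With the tool pointing down it reaches from about 0.425 to 0.95 m from the base axis. Payload 3.5 kg.
Tool frame: the origin (TCP) lies at the very end of the fingers, on their centre line; the grasp point (between the pads) lies 19 mm behind it (grip_depth is the distance from the TCP to the grasp point, in m); x points along the fingers, z is the direction in which the jaws open and shut, and the axes are right-handed (so a half turn about x gives the same grasp; the last joint's range is limited). The gripper opens to 85 mm and grips with 20 to 120 N. Pads are 22 mm wide; open, the fingers measure 114 mm over their backs; the gripper's body (76 mm by 85 mm) begins 54 mm behind the grasp point. The pads swing forward as they close: fully open they stand 13 mm farther back than shut.
Start: joints at [0.959, 0.286, 1.577, -0, 1.279, -0.15], TCP at [0.301, 0.604, 0.231] pointing down, gripper open.
Joint ranges: [-2.77, 2.77], [-0.9, 2.22], [0.21, 2.48], [-1.53, 4.67], [0.24, 2.81], [-2.84, 2.84]. Speed limits (rad/s): [2.79, 2.79, 3.14, 3.14, 3.14, 3.14].

INTERFACE

Orientations are given as a unit quaternion [x, y, z, w].
In Python, from plant import get_state, read_camera, calibration, sign_off, recognise, grip_depth gives the robot as it stands. The module is installed in compiled form; this text tells all that it offers.
- The arm moves only by the tool servo_tool, never from a script. Its argument "deltas" is a list that holds one entry, the list of rows, each a list of 4 numbers: the shift along the world's x, y, z scaled (see below), then the turn about the world's z scaled (see below). In form: [[[tx, ty, tz, spin], ...]]. A call has exactly 5 rows; each row is the pose to reach, as a shift and turn from the pose commanded when the call began; what a row does not reach only later rows make up. The controller multiplies each number of a shift by 10 cm and each number of a turn by 90 degrees. A row lasts 1/10 s, in which the tool goes at most 50 mm and 8.59 degrees, less where a joint would pass 70% of its speed; a pose out of reach is approached as far as the arm can. A call with a number of a shift or a turn outside -1 to 1 is refused whole. A call with a gripper value outside its range is refused whole. "claw" is the gripper's target within -1 to 1 (fully open at 1, half-way at 0, shut at -1), set as the call begins (left out, the last holds). The fingers move at their own pace and stop on an object; "force" is the grip in N (left out, the last holds). Time passes only in rows, so rows that repeat a pose let the fingers close, or fill a call up. It gives the time, the measured TCP pose, the force and the opening at its end, in the units of the state.
- get_state(): the state, without advancing time (a new reading comes with each control period).
- read_camera(name): name is "scene" or "top" or "wrist"; returns the picture (400x640x3 uint8, blue, green, red); there is no depth.
- calibration(name): a dict with "intrinsics" (3x3 intrinsics, pixels), "R" (3x3) and "t" (3): a world point X has camera coordinates R X + t; the wrist camera has in their place "T_tool_cam" (4x4, takes a point from camera to tool coordinates, whose origin is the TCP and whose axes are the tool frame's). Camera axes: x right, y down, z forward; pixel columns grow to the right and rows downward; lengths in m; the calibration is good to about 2 mm. The wrist camera is an equidistant fisheye: a pixel r from the principal point sees the ray r / f radians off the axis. A picture is of the moment at which its call begins: read the wrist's pose just before it. calibration takes no time and is no camera call.
- sign_off(): hands the job in, once; it reports no verdict.
Trained networks look in the newest picture that a camera, given by its name, has taken for a name from the list of things; names that differ only in an ending like _2 or _b are one class to them, and where a whole thing is asked for, a point or a joint stands for the part that bears it (a point fixed in the world has none). Each returns a list of dicts, best first, with "p" (0 to 1); they miss things now and then, are a little off and sometimes report something else, mostly with a low value. They report only what shows in the picture. A call takes as long as a camera call. They do not tell look-alikes from the thing itself.
- recognise(camera, query): "at" ([x, y, z] in m, in world coordinates, good to about 4 mm: the middle of the surface that is visible of it).
The state is a dict: "time": time; "qpos": joint angles; "dq": joint speeds; "joint_efforts": joint torques, N m; "eef_pos": TCP position; "tcp_rot": TCP orientation; "contact_force": force on the tool from outside, world axes, zero at the start; "wrist_torque": the same for the moment, N m; "opening": opening from 0.0 (shut) to 1.0 (fully open).
Only numpy, scipy, OpenCV 4.12 (cv2) and the standard library are available. Lean on these libraries where they do the work, as an engineer would, in place of code of your own. Each camera call takes 0.05 s, during which the arm holds its last target. There are 200 camera calls.

TASK

Take the charged battery packs out of the charging station and lay them flat in the aluminium tray, right way up, and put every run-down pack from the rubber mat into a pocket of the station, nose under the hood first and then let down until it lies flat on the pocket floor. When all are in, start the charge: press the round key just until it clicks, no further, and let it come up again. Leave the square key, the grinder, the chisel and the carving alone.

Things in the scene. Friction and masses are not known exactly. Their poses are not given: they have to be found in the camera images.
- charger: three-pocket charging station, 194 (x) x 228 (y) x 62 mm, fixed; origin at the centre of its underside, x from the front sill (robot side) to the rear. Pockets side by side in y at 74 mm pitch, 68 mm wide, 125 mm long (x -87 to +38 mm), floor at z 12. Sill and 6 mm dividers rise 26 mm above the pocket floor
- hood_edge (a point): middle of the lower front edge of the hood, which covers the rear 40 mm of all pockets: underside 44 mm above the pocket floor, flat top (key deck) 6 mm higher. The opening left is only 85 mm long: a pack goes in nose down, tilted 13 to 22 degrees, nose under the hood to the rear wall, then its rib end is let down behind the sill; it comes out the reverse way
- bay1 (a point): centre of the floor of charger pocket 1 (left, +y); axes as the charger: x to the rear, z up. Rear wall at x +62.5 mm, sill face at x -62.5 mm, hood edge at x +22.5 mm. A seated pack lies flat here with its nose to +x, with 4.5 mm play in x and 4 mm in y
- bay2 (a point): centre of the floor of charger pocket 2 (middle); axes as the charger: x to the rear, z up. Rear wall at x +62.5 mm, sill face at x -62.5 mm, hood edge at x +22.5 mm. A seated pack lies flat here with its nose to +x, with 4.5 mm play in x and 4 mm in y
- bay3 (a point): centre of the floor of charger pocket 3 (right, -y); axes as the charger: x to the rear, z up. Rear wall at x +62.5 mm, sill face at x -62.5 mm, hood edge at x +22.5 mm. A seated pack lies flat here with its nose to +x, with 4.5 mm play in x and 4 mm in y
- charged1: battery pack, grey body 116 x 60 x 24 mm (x, y, z) with a black grip rib on top, 50 long x 18 wide x 24 mm high (x -46 to +4 mm, y -9 to +9, z 24 to 48 mm), about 0.34 kg. Origin: centre of the underside; x towards the nose (contact end, the end away from the rib), z up. Charged: stands in a charger pocket at the start (may be absent)
- charged2: battery pack, grey body 116 x 60 x 24 mm (x, y, z) with a black grip rib on top, 50 long x 18 wide x 24 mm high (x -46 to +4 mm, y -9 to +9, z 24 to 48 mm), about 0.34 kg. Origin: centre of the underside; x towards the nose (contact end, the end away from the rib), z up. Charged: stands in a charger pocket at the start (may be absent)
- charged3: battery pack, grey body 116 x 60 x 24 mm (x, y, z) with a black grip rib on top, 50 long x 18 wide x 24 mm high (x -46 to +4 mm, y -9 to +9, z 24 to 48 mm), about 0.34 kg. Origin: centre of the underside; x towards the nose (contact end, the end away from the rib), z up. Charged: stands in a charger pocket at the start (may be absent)
- flat1: battery pack, grey body 116 x 60 x 24 mm (x, y, z) with a black grip rib on top, 50 long x 18 wide x 24 mm high (x -46 to +4 mm, y -9 to +9, z 24 to 48 mm), about 0.34 kg. Origin: centre of the underside; x towards the nose (contact end, the end away from the rib), z up. Flat (run down): lies on the rubber mat at the start (may be absent)
- flat2: battery pack, grey body 116 x 60 x 24 mm (x, y, z) with a black grip rib on top, 50 long x 18 wide x 24 mm high (x -46 to +4 mm, y -9 to +9, z 24 to 48 mm), about 0.34 kg. Origin: centre of the underside; x towards the nose (contact end, the end away from the rib), z up. Flat (run down): lies on the rubber mat at the start (may be absent)
- flat3: battery pack, grey body 116 x 60 x 24 mm (x, y, z) with a black grip rib on top, 50 long x 18 wide x 24 mm high (x -46 to +4 mm, y -9 to +9, z 24 to 48 mm), about 0.34 kg. Origin: centre of the underside; x towards the nose (contact end, the end away from the rib), z up. Flat (run down): lies on the rubber mat at the start (may be absent)
- tray: open aluminium tray, 165 (x) x 265 (y) x 28 mm, walls and floor 4 mm, fixed; origin at the centre of its underside. Takes three packs side by side in y, lying along x. It stands to one side of the charger
- mat: black rubber bench mat 190 (x) x 270 (y) x 3 mm, fixed, on the other side of the charger; origin under its centre. The flat packs lie on it
- start_key (a joint): travel of the round start key, m, 0 = up, grows as pressed, springs back. A snap-dome key: the force rises to about 4.8 N at 1.6 mm, then the key clicks: the force falls, to about 2.9 N at 4 mm; hard end at 5.2 mm
- start_key_top (a point): centre of the top of the round start key (26 mm diameter, standing 10 mm above the key deck at its +y end); pressed straight down
- store_key (a joint): travel of the square key, m, same dome
- store_key_top (a point): centre of the top of the square key (22 mm, at the -y end of the deck, 124 mm from the round one): not used in this job
- grinder: angle grinder lying behind the charger, 250 mm long, 60 mm high; bystander
- chisel: steel stone chisel, 200 mm long, 16 mm thick, lying across behind the charger; bystander
- carving: small grey stone carving, 100 x 55 x 60 mm, behind the charger; bystander
There are look-alikes about, which are no part of the job. What is shaped like the charged3 but brown or red is not meant.

How it is judged:
By the outcome, as a careful person would: the job done as asked, in the order asked, and still so for the second after the job is handed in, with the robot touching nothing.
Of charged1, charged2, charged3 only 2 to 3 are there at a start; the rules pass over those that are not, and their reading is None.
Of flat1, flat2, flat3 only 2 to 3 are there at a start; the rules pass over those that are not, and their reading is None.
At some moment in a run one of flat1, flat2, flat3 may be knocked a few centimetres aside while the robot is not near it.
Once in a run the grip may slacken for a moment while it holds something.
It also fails if it takes over 210 s, if anything falls off the work surface, if the arm or the gripper's body presses on something with over 40 N, if the wrist force passes 120 N, or if a joint passes its speed limit or range.

## Working session

There is one attempt and no reset: what is moved stays moved. The work goes in short steps, Python scripts to look and compute and a tool call to move; the robot and the scene stay as the last step left them, time stands still between calls to the robot, and variables do not carry over. Pictures are saved under pics/ and viewed, about 12 in all and at most 16, crops included, and the job is handed in when it is done.

Besides the shell and the picture viewer there is one more tool, called after "Emit:" by a JSON object that holds its "fn" and its "kwargs". servo_tool: Moves the arm, as the interface text tells. Its arguments: {"type":"object","properties":{"deltas":{"type":"array"},"claw":{"type":"number"},"force":{"type":"number"}},"required":["deltas"]}

```bash
mkdir -p pics
cat > h.py <<'E'
import numpy as np, cv2
from plant import *
from scipy.spatial.transform import Rotation as R
def st():
    s=get_state(); print('t',round(s['time'],2),'tcp',np.round(s['eef_pos'],4),'eul',np.round(R.from_quat(s['tcp_rot']).as_euler('ZYX',degrees=True),2),'F',np.round(s['contact_force'],1),'T',np.round(s['wrist_torque'],2),'op',round(s['opening'],3),'q',np.round(s['qpos'],2)); return s
E
python3 - <<'E'
from h import *
s=st(); print(R.from_quat(s['tcp_rot']).as_matrix().round(3), grip_depth() if callable(grip_depth) else grip_depth)
for c in('scene','top'):
    im=read_camera(c); cv2.imwrite(f'pics/{c}0.png',im)
    k=calibration(c); print(c,np.round(k['intrinsics'],1).tolist(),np.round(-k['R'].T@k['t'],3), np.round(k['R'],3).tolist())
print(np.round(calibration('wrist')['T_tool_cam'],4),np.round(calibration('wrist')['intrinsics'],1))
for q in['charged1','flat1','charger','tray','mat','start_key_top','store_key_top','hood_edge','bay1']:
    for r in recognise('top',q): print(q,round(r['p'],2),np.round(r['at'],4))
E
```

```text
t 0.0 tcp [0.3003 0.6038 0.23  ] eul [-125.14   89.87  171.32] F [0.1 0.1 0.3] T [ 0.05 -0.    0.06] op 0.998 q [ 0.96  0.29  1.58  0.    1.28 -0.15]
[[-0.001 -0.895  0.446]
 [-0.002  0.446  0.895]
 [-1.     0.    -0.002]] 0.0187
scene [[370.9, 0.0, 319.6], [0.0, 370.9, 197.3], [0.0, 0.0, 1.0]] [0.978 0.849 0.718] [[-0.88, 0.474, 0.002], [0.267, 0.499, -0.824], [-0.392, -0.725, -0.566]]
top [[423.7, 0.0, 328.1], [0.0, 423.7, 201.0], [0.0, 0.0, 1.0]] [0.298 0.005 1.124] [[-0.121, -0.993, -0.004], [-0.97, 0.119, -0.214], [0.213, -0.022, -0.977]]
[[ 7.000e-04 -3.013e-01  9.535e-01 -1.433e-01]
 [-2.000e-04 -9.535e-01 -3.013e-01  7.670e-02]
 [ 1.000e+00  0.000e+00 -8.000e-04  1.000e-04]
 [ 0.000e+00  0.000e+00  0.000e+00  1.000e+00]] [[309.7   0.  319.6]
 [  0.  309.7 200.4]
 [  0.    0.    1. ]]
charged1 0.9 [ 0.4909 -0.061   0.0347]
charged1 0.89 [0.5027 0.0192 0.0371]
charged1 0.74 [ 0.2571 -0.3596  0.0288]
charged1 0.64 [0.2925 0.2826 0.0223]
charged1 0.15 [ 0.7132 -0.228   0.043 ]
flat1 0.93 [ 0.4685 -0.2533  0.0302]
flat1 0.76 [ 0.4765 -0.3406  0.024 ]
charger 0.61 [0.568  0.0199 0.0571]
charger 0.48 [0.7827 0.2349 0.0535]
mat 0.82 [ 0.4745 -0.3828  0.0023]
start_key_top 0.58 [ 0.479  -0.3382  0.0262]
start_key_top 0.43 [0.6096 0.066  0.0712]
start_key_top 0.23 [ 0.7505 -0.0181  0.0154]
store_key_top 0.74 [0.5666 0.0229 0.0644]
hood_edge 0.7 [0.5655 0.0256 0.0631]
bay1 0.65 [0.5664 0.0238 0.0659]
```

View pics/top0.png

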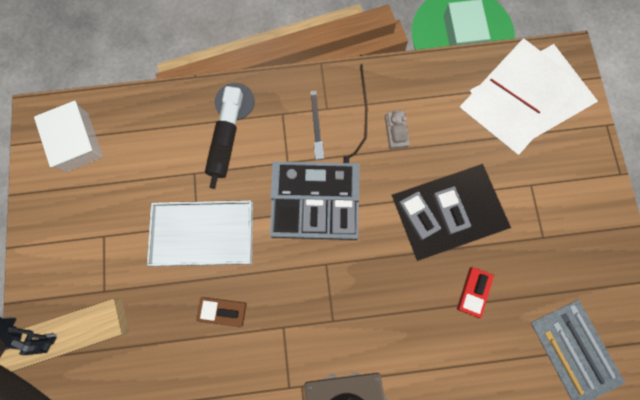

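View pics/scene0.png

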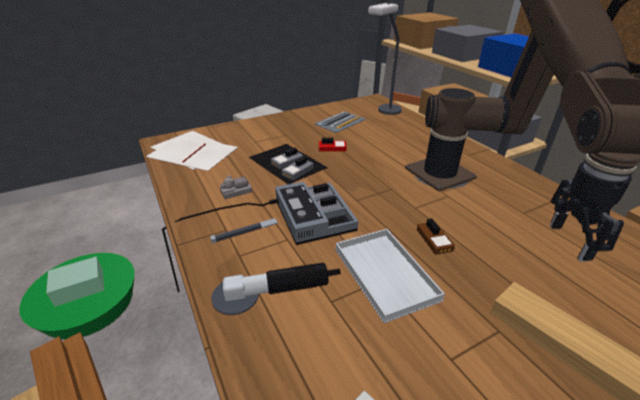

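Run:
```python
from h import *
im=cv2.imread('pics/top0.png')
a=cv2.resize(im[150:250,260:370],None,fx=5,fy=5,interpolation=cv2.INTER_CUBIC)
b=cv2.resize(im[160:264,385:515],None,fx=4,fy=4,interpolation=cv2.INTER_CUBIC)
cv2.imwrite('pics/chg.png',a);cv2.imwrite('pics/mat.png',b)
```

```text
(no output)
```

View pics/chg.png

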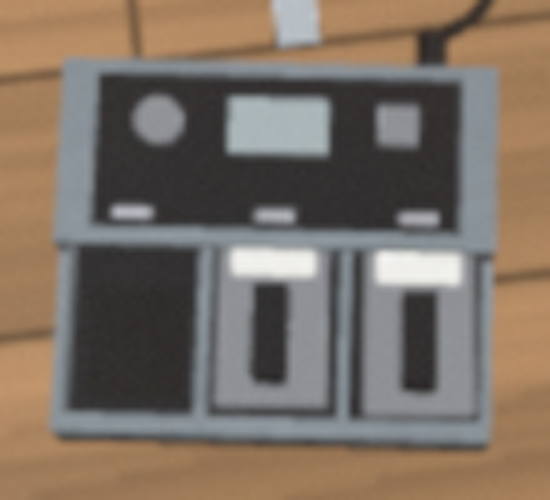

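View pics/mat.png

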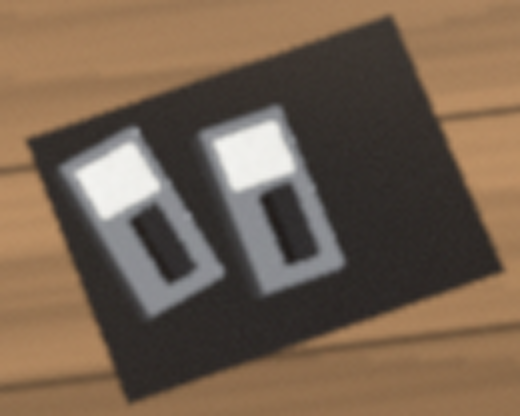

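```bash
cat >> h.py <<'E'
def px2w(c,uv,z):
    k=calibration(c);Rm=np.array(k['R']);C=-Rm.T@np.array(k['t'])
    d=Rm.T@np.linalg.inv(k['intrinsics'])@np.array([uv[0],uv[1],1.]); return C+d*(z-C[2])/d[2]
def fit2(model,w):
    m=np.array(model)[:,:2];w=np.array(w)[:,:2];a=m-m.mean(0);b=w-w.mean(0)
    th=np.arctan2((a[:,0]*b[:,1]-a[:,1]*b[:,0]).sum(),(a*b).sum());c,s=np.cos(th),np.sin(th);Q=np.array([[c,-s],[s,c]])
    t=w.mean(0)-Q@m.mean(0); return t,np.degrees(th),np.linalg.norm((Q@m.T).T+t-w,axis=1)*1e3
E
python3 - <<'E'
from h import *
f5=lambda p:(p[0]/5+259.6,p[1]/5+149.6); f4=lambda p:(p[0]/4+384.6,p[1]/4+159.6)
mod=[(.097,.114),(.097,-.114),(-.002,.114),(-.002,-.114),(-.097,.114),(-.097,-.114)]
pix=[(65,60),(498,68),(57,243),(495,252),(53,432),(490,442)];z=[.062]*4+[.038]*2
t,th,e=fit2(mod,[px2w('top',f5(p),q) for p,q in zip(pix,z)]);print('charger',t.round(4),th.round(2),e.round(1))
c,s=np.cos(np.radians(th)),np.sin(np.radians(th));Q=np.array([[c,-s],[s,c]])
for i in(1,2,3): print('bay',i,(t+Q@[-.0245,.074*(2-i)]).round(4))
print('start',px2w('top',f5((158,119)),.072)[:2].round(4), 'store',px2w('top',f5((398,126)),.072)[:2].round(4))
for n,p,zz,f in(('c2',[(270,285),(268,382)],.060,f5),('c3',[(420,293),(419,391)],.060,f5),('fA',[(144,210),(182,275)],.051,f4),('fB',[(276,189),(301,260)],.051,f4)):
    t,th,e=fit2([(.004,0),(-.046,0)],[px2w('top',f(q),zz) for q in p]);print(n,'org',t.round(4),th.round(1),e.round(1))
# body long edges for yaw
for n,p in(('fA',[(137,130),(222,270)]),('fB',[(280,107),(343,263)])):
    w=[px2w('top',f4(q),.027) for q in p];d=w[0]-w[1];print(n,np.degrees(np.arctan2(d[1],d[0])).round(1),np.linalg.norm(d).round(4))
# tray: corners at image
tp=[(150,203),(252,201),(252,265),(148,266)]
w=[px2w('top',q,.028) for q in tp];print('tray',np.round(w,3).tolist(),fit2([(.0825,.1325),(.0825,-.1325),(-.0825,-.1325),(-.0825,.1325)],w))
E
```

```text
charger [0.5406 0.0139] -8.24 [1.  0.5 1.6 1.3 1.2 1.6]
bay 1 [0.527  0.0906]
bay 2 [0.5164 0.0174]
bay 3 [ 0.5058 -0.0558]
start [0.6113 0.0666] store [ 0.5925 -0.0558]
c2 org [0.5159 0.0198] -7.7 [0.1 0.1]
c3 org [ 0.5022 -0.0559] -8.0 [0.3 0.3]
fA org [ 0.4713 -0.2535] 20.9 [1.1 1.1]
fB org [ 0.4742 -0.3398] 8.8 [0.9 0.9]
fA 21.6 0.1071
fB 11.2 0.1107
tray [[0.589, 0.449, 0.028], [0.561, 0.18, 0.028], [0.394, 0.194, 0.028], [0.424, 0.459, 0.028]] (array([0.49199477, 0.32050218]), np.float64(-5.561762270175192), array([4.95838453, 0.64215816, 4.16851277, 1.51366703]))
```

Emit:
{"fn": "servo_tool", "kwargs": {"deltas": [[[0.06,-0.19,0,0.05],[0.13,-0.39,0,0.1],[0.19,-0.58,0,0.15],[0.26,-0.78,0,0.205],[0.32,-0.97,0,0.205]]], "claw": 0.2, "force": 40}}

```text
time: 1.05
eef_pos: [0.333, 0.5065, 0.2314]
tcp_rot: [-0.464, 0.533, 0.464, 0.533]
contact_force: [0.3, -0.4, -0.1]
opening: 0.598
```

Emit:
{"fn": "servo_tool", "kwargs": {"deltas": [[[0.06,-0.19,0,0],[0.13,-0.39,0,0],[0.19,-0.58,0,0],[0.26,-0.78,0,0],[0.32,-0.97,0,0]]]}}

```text
time: 1.55
eef_pos: [0.365, 0.4095, 0.2316]
tcp_rot: [-0.464, 0.534, 0.464, 0.534]
contact_force: [-0.2, -1.2, -0.3]
opening: 0.599
```

Emit:
{"fn": "servo_tool", "kwargs": {"deltas": [[[0.06,-0.19,0,0],[0.13,-0.39,0,0],[0.19,-0.58,0,0],[0.26,-0.78,0,0],[0.32,-0.97,0,0]]]}}

```text
time: 2.05
eef_pos: [0.397, 0.3125, 0.2316]
tcp_rot: [-0.464, 0.533, 0.464, 0.534]
contact_force: [0.3, -0.4, -0.2]
opening: 0.6
```

Emit:
{"fn": "servo_tool", "kwargs": {"deltas": [[[0.06,-0.19,0,0],[0.13,-0.39,0,0],[0.19,-0.58,0,0],[0.26,-0.78,0,0],[0.32,-0.97,0,0]]]}}

```text
time: 2.55
eef_pos: [0.429, 0.2155, 0.2316]
tcp_rot: [-0.464, 0.533, 0.464, 0.534]
contact_force: [-0.3, -0.5, 0.0]
opening: 0.602
```

Emit:
{"fn": "servo_tool", "kwargs": {"deltas": [[[0.06,-0.19,0,0],[0.13,-0.39,0,0],[0.19,-0.58,0,0],[0.26,-0.78,0,0],[0.32,-0.97,0,0]]]}}

```text
time: 3.05
eef_pos: [0.461, 0.1184, 0.2316]
tcp_rot: [-0.464, 0.534, 0.464, 0.534]
contact_force: [1.0, 0.2, 1.0]
opening: 0.603
```

Emit:
{"fn": "servo_tool", "kwargs": {"deltas": [[[0.06,-0.19,-0.1,0],[0.13,-0.39,-0.3,0],[0.19,-0.58,-0.5,0],[0.26,-0.78,-0.7,0],[0.31,-0.97,-0.8,0]]]}}

```text
time: 3.55
eef_pos: [0.491, 0.0215, 0.1496]
tcp_rot: [-0.463, 0.534, 0.464, 0.533]
contact_force: [-0.1, 0.4, -0.2]
opening: 0.597
```

```bash
cat >> h.py <<'E'
def wcam(name):
    s=st(); im=read_camera('wrist'); cv2.imwrite(f'pics/{name}.png',im)
    T=np.eye(4);T[:3,:3]=R.from_quat(s['tcp_rot']).as_matrix();T[:3,3]=s['eef_pos'];np.save(f'pics/{name}.npy',T);return im,T
def wpx(uv,z,T):
    k=calibration('wrist');K=np.array(k['intrinsics']);d=(np.array(uv,float)-[K[0,2],K[1,2]])/K[0,0];r=np.linalg.norm(d);
    v=np.array([*(d/r*np.sin(r)),np.cos(r)]);M=T@np.array(k['T_tool_cam']);v=M[:3,:3]@v;C=M[:3,3];return C+v*(z-C[2])/v[2]
def wproj(X,T):
    k=calibration('wrist');K=np.array(k['intrinsics']);M=np.linalg.inv(T@np.array(k['T_tool_cam']));p=M[:3,:3]@np.array(X)+M[:3,3]
    n=np.linalg.norm(p[:2]);a=np.arctan2(n,p[2]);return np.array([K[0,2],K[1,2]])+K[0,0]*a*p[:2]/n
E
python3 - <<'E'
from h import *
im,T=wcam('w1'); print(T[:3,2])
E
```

```text
t 3.55 tcp [0.491  0.0215 0.1496] eul [171.34  89.87  89.36] F [-0.1  0.4 -0.2] T [-0.01 -0.08 -0.01] op 0.597 q [-0.16 -0.04  2.09 -0.    1.09 -1.59]
[1.39506492e-01 9.90221156e-01 2.60020763e-05]
```

View pics/w1.png

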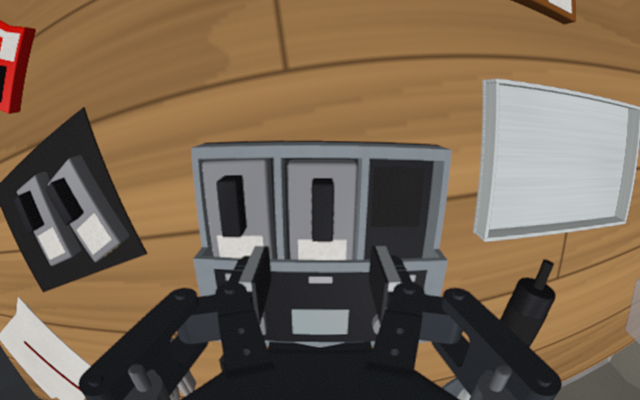

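Run:
```python
from h import *
T=np.load('pics/w1.npy')
from scipy.optimize import least_squares
def model(p,zz):
    c,s=np.cos(p[2]),np.sin(p[2]);return [np.array([p[0]+c*x-s*y,p[1]+s*x+c*y,zz]) for x,y in((-.046,0),(.004,0))]
for n,o,th,z in(('c2',(.516,.0185),-8.1,.06),('c3',(.504,-.0559),-8.1,.06)):
    print(n,[wproj(X,T).round(1) for X in model((*o,np.radians(th)),z)])
im=cv2.imread('pics/w1.png')
print('pocket edges c2 rib', wpx((312.5,181),.06,T).round(4),wpx((333,180),.06,T).round(4),wpx((312,236),.06,T).round(4),wpx((333,236),.06,T).round(4))
cv2.imwrite('pics/w1c.png',cv2.resize(im[130:300,180:460],None,fx=2.8,fy=2.8,interpolation=cv2.INTER_CUBIC))
```

```text
c2 [array([320.5, 178.8]), array([320.4, 238.1])]
c3 [array([225.9, 177.7]), array([231.3, 235.4])]
pocket edges c2 rib [0.4713 0.0186 0.06  ] [0.4727 0.0344 0.06  ] [0.5171 0.0113 0.06  ] [0.5196 0.0284 0.06  ]
```

View pics/w1c.png

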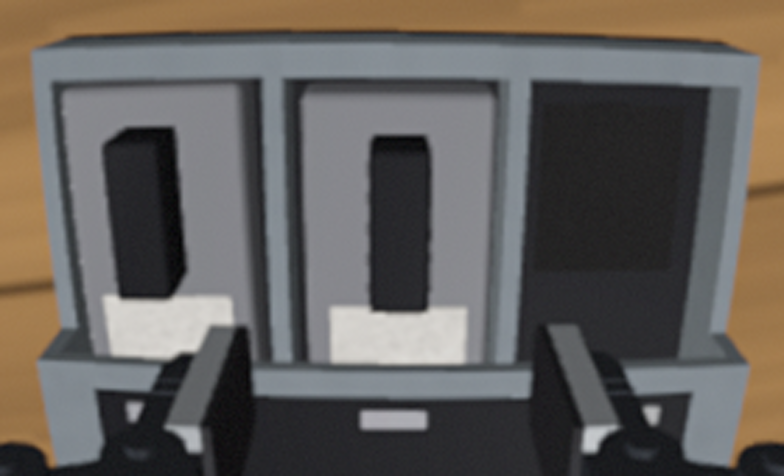

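Emit:
{"fn": "servo_tool", "kwargs": {"deltas": [[[0,0.02,-0.2,0],[0,0.02,-0.4,0],[0,0.02,-0.6,0],[0,0.02,-0.8,0],[0,0.02,-1.0,0]]]}}

```text
time: 4.1
eef_pos: [0.4921, 0.0245, 0.0512]
tcp_rot: [-0.464, 0.533, 0.464, 0.534]
contact_force: [0.1, 0.2, -1.4]
opening: 0.597
```

Emit:
{"fn": "servo_tool", "kwargs": {"deltas": [[[0,0,-0.05,0],[0,0,-0.1,0],[0,0,-0.1,0],[0,0,-0.1,0],[0,0,-0.1,0]]], "claw": -1, "force": 25}}

```text
time: 4.6
eef_pos: [0.4915, 0.0244, 0.0415]
tcp_rot: [-0.464, 0.534, 0.464, 0.534]
contact_force: [-0.5, -0.2, -4.1]
opening: 0.202
```

Emit:
{"fn": "servo_tool", "kwargs": {"deltas": [[[0,0,0,0],[0,0,0,0],[0,0,0,0],[0,0,0,0],[0,0,0,0]]]}}

```text
time: 5.1
eef_pos: [0.4917, 0.0243, 0.0413]
tcp_rot: [-0.464, 0.534, 0.464, 0.534]
contact_force: [-0.1, 0.4, -4.2]
opening: 0.202
```

Emit:
{"fn": "servo_tool", "kwargs": {"deltas": [[[0,0,0.05,0],[0,0,0.1,0],[0,0,0.15,0],[0,0,0.15,0],[0,0,0.15,0]]]}}

```text
time: 5.6
eef_pos: [0.492, 0.0243, 0.0567]
tcp_rot: [-0.464, 0.534, 0.464, 0.534]
contact_force: [-0.7, -0.2, -4.2]
opening: 0.201
```

Run:
```python
from h import *
im,T=wcam('w2');cv2.imwrite('pics/w2c.png',cv2.resize(im[100:360,160:480],None,fx=2,fy=2))
```

```text
t 5.6 tcp [0.492  0.0243 0.0567] eul [ -9.73  89.95 -91.73] F [-0.7 -0.2 -4.2] T [-0.    0.12 -0.03] op 0.201 q [-0.16  0.11  2.14 -0.    0.89 -1.59]
```

View pics/w2c.png

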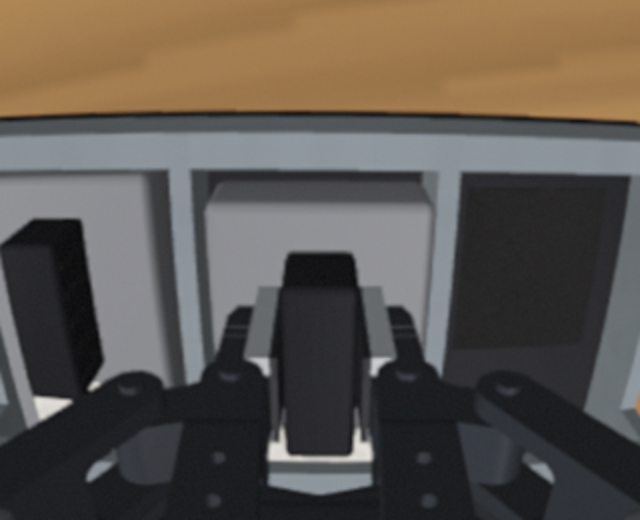

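Emit:
{"fn": "servo_tool", "kwargs": {"deltas": [[[0,0,0.03,0],[0,0,0.06,0],[0,0,0.09,0],[0,0,0.09,0],[0,0,0.09,0]]]}}

```text
time: 6.15
eef_pos: [0.4915, 0.0243, 0.0653]
tcp_rot: [-0.464, 0.534, 0.464, 0.534]
contact_force: [-0.4, -0.1, -4.4]
opening: 0.203
```

Emit:
{"fn": "servo_tool", "kwargs": {"deltas": [[[0,0,0.02,0],[0,0,0.04,0],[0,0,0.06,0],[0,0,0.08,0],[0,0,0.08,0]]]}}

```text
time: 6.65
eef_pos: [0.4915, 0.0243, 0.0735]
tcp_rot: [-0.464, 0.534, 0.464, 0.534]
contact_force: [-0.7, 1.1, -6.2]
opening: 0.201
```

Run:
```python
from h import *
im,T=wcam('w3');cv2.imwrite('pics/w3c.png',cv2.resize(im[100:360,160:480],None,fx=2,fy=2))
```

```text
t 6.65 tcp [0.4915 0.0243 0.0735] eul [171.38  89.97  89.39] F [-0.7  1.1 -6.2] T [0.04 0.16 0.03] op 0.201 q [-0.16  0.08  2.13 -0.    0.93 -1.59]
```

View pics/w3c.png

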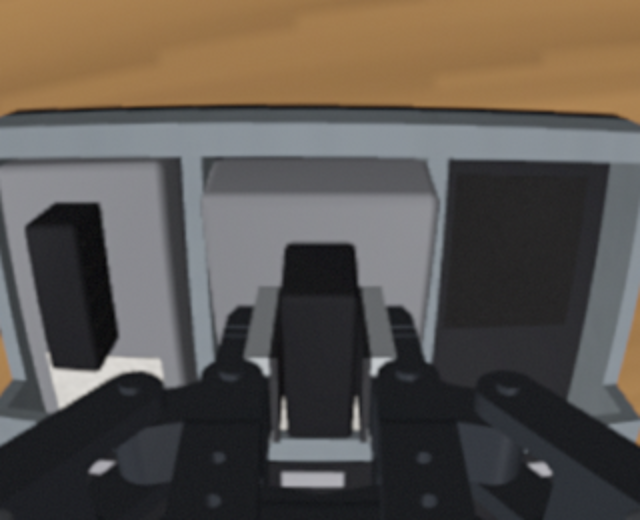

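Emit:
{"fn": "servo_tool", "kwargs": {"deltas": [[[-0.08,0.012,0,0],[-0.16,0.024,0,0],[-0.24,0.036,0,0],[-0.33,0.05,0,0],[-0.42,0.06,0,0]]]}}

```text
time: 7.2
eef_pos: [0.4489, 0.0305, 0.0735]
tcp_rot: [-0.464, 0.534, 0.464, 0.534]
contact_force: [-0.1, -0.2, -4.8]
opening: 0.203
```

Run:
```python
from h import *
im,T=wcam('w4');im2=read_camera('scene')
a=cv2.resize(im[100:360,160:480],(480,390));b=cv2.resize(im2[140:270,240:380],(420,390))
cv2.imwrite('pics/w4c.png',cv2.resize(np.hstack([a,b]),(800,347)))
```

```text
t 7.2 tcp [0.4489 0.0305 0.0735] eul [-12.12  89.98 -94.11] F [-0.1 -0.2 -4.8] T [-0.04  0.05 -0.04] op 0.203 q [-0.16 -0.02  2.23 -0.    0.93 -1.59]
```

View pics/w4c.png

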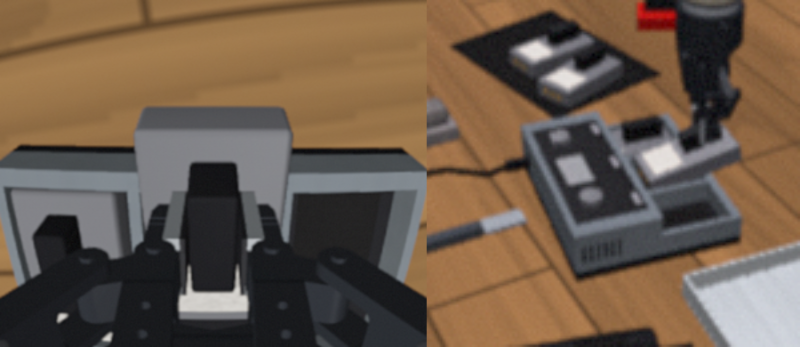

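Emit:
{"fn": "servo_tool", "kwargs": {"deltas": [[[0,0,0.15,0],[0,0,0.3,0],[0,0,0.45,0],[0,0,0.6,0],[0,0,0.7,0]]], "force": 40}}

```text
time: 7.8
eef_pos: [0.4504, 0.0302, 0.1447]
tcp_rot: [-0.464, 0.533, 0.463, 0.534]
contact_force: [0.1, -0.7, -3.1]
opening: 0.194
```

Emit:
{"fn": "servo_tool", "kwargs": {"deltas": [[[0.01,0.17,0,0],[0.02,0.35,0,0],[0.03,0.52,0,0],[0.05,0.7,0,0],[0.06,0.87,0,0]]]}}

```text
time: 8.3
eef_pos: [0.4557, 0.118, 0.1432]
tcp_rot: [-0.464, 0.534, 0.464, 0.534]
contact_force: [-0.3, 0.2, -4.3]
opening: 0.201
```

Emit:
{"fn": "servo_tool", "kwargs": {"deltas": [[[0.01,0.17,0,0],[0.02,0.35,0,0],[0.03,0.52,0,0],[0.05,0.7,0,0],[0.06,0.87,0,0]]]}}

```text
time: 8.8
eef_pos: [0.4617, 0.2051, 0.1431]
tcp_rot: [-0.464, 0.534, 0.464, 0.534]
contact_force: [-0.3, 1.0, -3.9]
opening: 0.197
```

Emit:
{"fn": "servo_tool", "kwargs": {"deltas": [[[0.01,0.17,0,0.01],[0.02,0.35,0,0.02],[0.03,0.52,0,0.03],[0.05,0.7,0,0.03],[0.06,0.87,0,0.03]]]}}

```text
time: 9.3
eef_pos: [0.4677, 0.2921, 0.143]
tcp_rot: [-0.476, 0.523, 0.476, 0.523]
contact_force: [0.2, -0.5, -4.0]
opening: 0.2
```

Emit:
{"fn": "servo_tool", "kwargs": {"deltas": [[[0.01,0.17,0,0],[0.02,0.35,0,0],[0.03,0.52,0,0],[0.04,0.7,0,0],[0.04,0.87,0,0]]]}}

```text
time: 9.8
eef_pos: [0.4718, 0.3799, 0.1433]
tcp_rot: [-0.476, 0.523, 0.476, 0.523]
contact_force: [-0.4, 1.0, -4.6]
opening: 0.2
```

Run:
```python
from h import *
s=st();im,T=wcam('w5');im2=read_camera('top')
b=cv2.resize(im2[180:290,130:270],(509,400));a=im[0:400,100:540]
cv2.imwrite('pics/w5c.png',cv2.resize(np.hstack([a,b]),(800,337)))
```

```text
t 9.8 tcp [0.4718 0.3799 0.1433] eul [ 28.06  89.99 -56.64] F [-0.4  1.  -4.6] T [-0.02  0.15 -0.05] op 0.2 q [ 0.51  0.22  1.82 -0.    1.1  -0.97]
t 9.8 tcp [0.4718 0.3799 0.1433] eul [ 28.06  89.99 -56.64] F [-0.4  1.  -4.6] T [-0.02  0.15 -0.05] op 0.2 q [ 0.51  0.22  1.82 -0.    1.1  -0.97]
```

View pics/w5c.png

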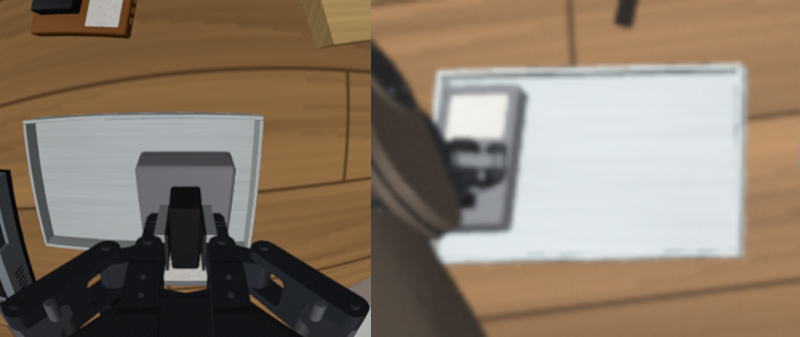

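Emit:
{"fn": "servo_tool", "kwargs": {"deltas": [[[0,-0.03,-0.15,0],[0,-0.06,-0.3,0],[0,-0.08,-0.45,0],[0,-0.08,-0.6,0],[0,-0.08,-0.68,0]]], "force": 25}}

```text
time: 10.4
eef_pos: [0.4704, 0.369, 0.0723]
tcp_rot: [-0.476, 0.524, 0.476, 0.521]
contact_force: [0.2, -0.3, -3.7]
opening: 0.201
```

Emit:
{"fn": "servo_tool", "kwargs": {"deltas": [[[0,0,-0.06,0],[0,0,-0.12,0],[0,0,-0.18,0],[0,0,-0.24,0],[0,0,-0.3,0]]]}}

```text
time: 10.9
eef_pos: [0.472, 0.3711, 0.0466]
tcp_rot: [-0.476, 0.522, 0.476, 0.523]
contact_force: [-5.9, 0.9, 6.5]
opening: 0.196
```

Emit:
{"fn": "servo_tool", "kwargs": {"deltas": [[[0,0,-0.03,0],[0,0,-0.06,0],[0,0,-0.09,0],[0,0,-0.11,0],[0,0,-0.11,0]]]}}

```text
time: 11.4
eef_pos: [0.4724, 0.3714, 0.0358]
tcp_rot: [-0.476, 0.521, 0.476, 0.524]
contact_force: [-5.4, 1.3, 4.5]
opening: 0.194
```

Emit:
{"fn": "servo_tool", "kwargs": {"deltas": [[[0,0,-0.02,0],[0,0,-0.02,0],[0,0,-0.02,0],[0,0,-0.02,0],[0,0,-0.02,0]]]}}

```text
time: 11.9
eef_pos: [0.4726, 0.3713, 0.0338]
tcp_rot: [-0.476, 0.522, 0.476, 0.524]
contact_force: [-3.9, 1.1, 5.1]
opening: 0.196
```

Emit:
{"fn": "servo_tool", "kwargs": {"deltas": [[[0,0,0,0],[0,0,0,0],[0,0,0,0],[0,0,0,0],[0,0,0.05,0]]], "claw": 0.2}}

```text
time: 12.4
eef_pos: [0.4711, 0.3698, 0.0365]
tcp_rot: [-0.476, 0.523, 0.476, 0.522]
contact_force: [0.3, 0.3, 0.1]
opening: 0.599
```

Emit:
{"fn": "servo_tool", "kwargs": {"deltas": [[[0,0,0.2,0],[0,0,0.4,0],[0,0,0.6,0],[0,0,0.8,0],[0,0,1.0,0]]]}}

```text
time: 12.9
eef_pos: [0.4718, 0.3702, 0.1385]
tcp_rot: [-0.476, 0.523, 0.476, 0.523]
contact_force: [0.2, 0.6, -1.2]
opening: 0.599
```

Emit:
{"fn": "servo_tool", "kwargs": {"deltas": [[[0,-0.19,0,0],[0,-0.38,0,0],[0,-0.57,0,0],[0,-0.76,0,0],[0,-0.95,0,0]]]}}

```text
time: 13.4
eef_pos: [0.4703, 0.2726, 0.1353]
tcp_rot: [-0.476, 0.524, 0.476, 0.522]
contact_force: [-0.2, -0.7, 0.3]
opening: 0.598
```

Emit:
{"fn": "servo_tool", "kwargs": {"deltas": [[[0,-0.19,0,-0.01],[0,-0.38,0,-0.02],[0,-0.57,0,-0.03],[0,-0.76,0,-0.03],[0,-0.95,0,-0.03]]]}}

```text
time: 13.9
eef_pos: [0.47, 0.1778, 0.1353]
tcp_rot: [-0.463, 0.535, 0.464, 0.533]
contact_force: [0.3, 0.4, 0.6]
opening: 0.603
```

Run:
```python
from h import *
s=st();im2=read_camera('top');cv2.imwrite('pics/top5.png',im2)
for r in recognise('top','charged1'): print(r['p'],np.round(r['at'],4))
for r in recognise('top','flat1'): print(r['p'],np.round(r['at'],4))
cv2.imwrite('pics/t5c.png',cv2.resize(im2[150:275,140:400],(780,375),interpolation=cv2.INTER_CUBIC))
```

```text
t 13.9 tcp [0.47   0.1778 0.1353] eul [-164.43   89.79  113.65] F [0.3 0.4 0.6] T [ 0.   -0.02  0.07] op 0.603 q [ 0.16  0.01  2.07 -0.    1.06 -1.27]
0.8 [ 0.4908 -0.059   0.0349]
0.77 [0.4917 0.3769 0.0285]
0.58 [ 0.2625 -0.3621  0.0278]
0.9 [ 0.4685 -0.2537  0.0305]
0.86 [ 0.4789 -0.3374  0.0257]
```

View pics/t5c.png

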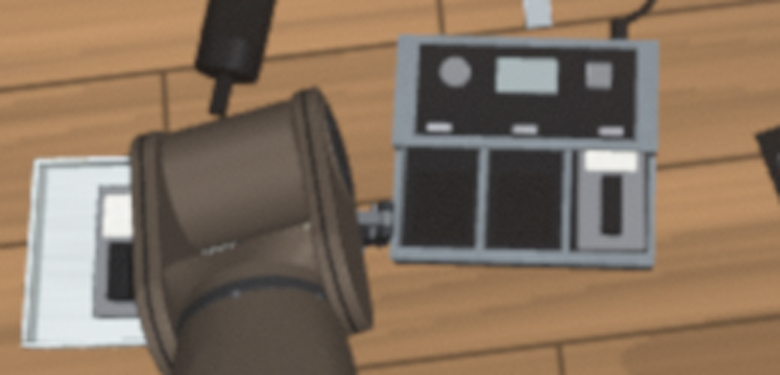

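Emit:
{"fn": "servo_tool", "kwargs": {"deltas": [[[0,-0.17,0,0],[0.01,-0.35,0,0],[0.02,-0.52,0,0],[0.03,-0.7,0,0],[0.03,-0.8,0,0]]]}}

```text
time: 14.55
eef_pos: [0.4741, 0.0995, 0.1365]
tcp_rot: [-0.463, 0.534, 0.464, 0.533]
contact_force: [-0.8, 0.6, -0.5]
opening: 0.597
```

Emit:
{"fn": "servo_tool", "kwargs": {"deltas": [[[0,-0.17,0,0],[0.01,-0.35,0,0],[0.02,-0.52,0,0],[0.03,-0.7,0,0],[0.03,-0.8,0,0]]]}}

```text
time: 15.05
eef_pos: [0.4774, 0.0196, 0.1369]
tcp_rot: [-0.463, 0.534, 0.464, 0.534]
contact_force: [-0.0, -0.5, 0.5]
opening: 0.6
```

Emit:
{"fn": "servo_tool", "kwargs": {"deltas": [[[0,-0.17,-0.1,0],[0.01,-0.35,-0.2,0],[0.01,-0.52,-0.3,0],[0.01,-0.7,-0.4,0],[0.01,-0.7,-0.5,0]]]}}

```text
time: 15.55
eef_pos: [0.4788, -0.0507, 0.0868]
tcp_rot: [-0.463, 0.534, 0.463, 0.534]
contact_force: [0.2, 0.7, -1.2]
opening: 0.604
```

Emit:
{"fn": "servo_tool", "kwargs": {"deltas": [[[0,0,-0.15,0],[0,0,-0.3,0],[0,0,-0.4,0],[0,0,-0.45,0],[0,0,-0.45,0]]]}}

```text
time: 16.05
eef_pos: [0.4782, -0.0491, 0.0416]
tcp_rot: [-0.463, 0.534, 0.465, 0.533]
contact_force: [-0.1, -0.3, 0.1]
opening: 0.599
```

Emit:
{"fn": "servo_tool", "kwargs": {"deltas": [[[0,0,0,0],[0,0,0,0],[0,0,0,0],[0,0,0,0],[0,0,0,0]]], "claw": -1, "force": 25}}

```text
time: 16.55
eef_pos: [0.4795, -0.0501, 0.0433]
tcp_rot: [-0.464, 0.533, 0.463, 0.534]
contact_force: [-0.6, -0.6, 5.9]
opening: 0.205
```

Emit:
{"fn": "servo_tool", "kwargs": {"deltas": [[[0,0,0,0],[0,0,0,0],[0,0,0.05,0],[0,0,0.1,0],[0,0,0.15,0]]]}}

```text
time: 17.05
eef_pos: [0.4776, -0.0492, 0.0566]
tcp_rot: [-0.463, 0.534, 0.465, 0.533]
contact_force: [-0.3, 0.0, -4.2]
opening: 0.203
```

Emit:
{"fn": "servo_tool", "kwargs": {"deltas": [[[0,0,0.04,0],[0,0,0.08,0],[0,0,0.12,0],[0,0,0.16,0],[0,0,0.17,0]]]}}

```text
time: 17.55
eef_pos: [0.4784, -0.0495, 0.0744]
tcp_rot: [-0.464, 0.534, 0.464, 0.534]
contact_force: [1.1, -0.1, -7.6]
opening: 0.206
```

Run:
```python
from h import *
im,T=wcam('w6');cv2.imwrite('pics/w6c.png',cv2.resize(im[60:360,120:520],(800,600)))
```

```text
t 17.55 tcp [ 0.4784 -0.0495  0.0744] eul [154.92  89.95  72.93] F [ 1.1 -0.1 -7.6] T [0.05 0.05 0.03] op 0.206 q [-0.31  0.05  2.16  0.    0.93 -1.75]
```

View pics/w6c.png

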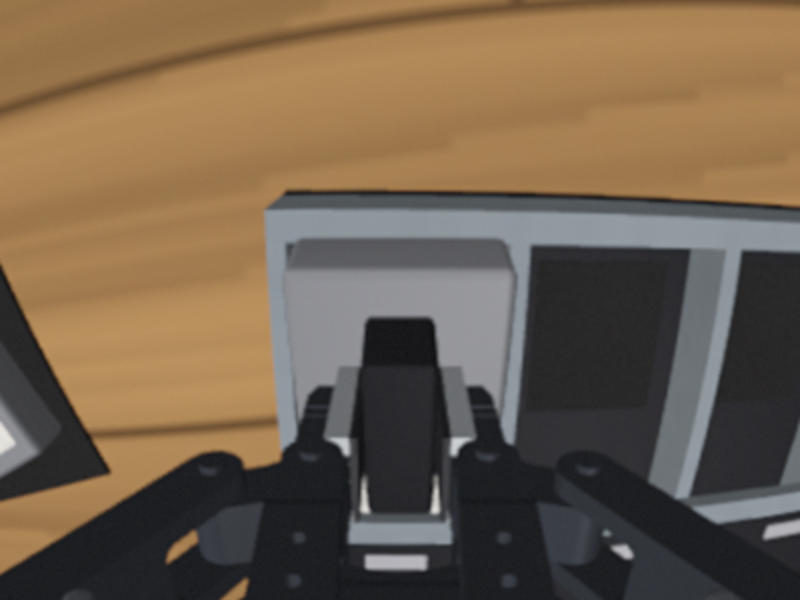

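Emit:
{"fn": "servo_tool", "kwargs": {"deltas": [[[-0.08,0.012,0,0],[-0.16,0.024,0,0],[-0.24,0.036,0,0],[-0.33,0.05,0,0],[-0.42,0.06,0,0]]]}}

```text
time: 18.1
eef_pos: [0.4358, -0.0436, 0.0745]
tcp_rot: [-0.464, 0.534, 0.464, 0.534]
contact_force: [0.3, 0.2, -3.6]
opening: 0.204
```

Emit:
{"fn": "servo_tool", "kwargs": {"deltas": [[[0,0,0.15,0],[0,0,0.3,0],[0,0,0.45,0],[0,0,0.6,0],[0,0,0.7,0]]], "force": 40}}

```text
time: 18.6
eef_pos: [0.4367, -0.0438, 0.1455]
tcp_rot: [-0.464, 0.533, 0.463, 0.534]
contact_force: [0.5, 0.0, -3.8]
opening: 0.194
```

Emit:
{"fn": "servo_tool", "kwargs": {"deltas": [[[0.01,0.16,0,0],[0.02,0.32,0,0],[0.03,0.48,0,0],[0.05,0.64,0,0],[0.06,0.8,0,0]]]}}

```text
time: 19.1
eef_pos: [0.4422, 0.0369, 0.1441]
tcp_rot: [-0.464, 0.534, 0.464, 0.534]
contact_force: [0.5, 0.4, -4.0]
opening: 0.199
```

Emit:
{"fn": "servo_tool", "kwargs": {"deltas": [[[0.01,0.16,0,0],[0.02,0.32,0,0],[0.03,0.48,0,0],[0.05,0.64,0,0],[0.06,0.8,0,0]]]}}

```text
time: 19.6
eef_pos: [0.4482, 0.1169, 0.1441]
tcp_rot: [-0.464, 0.534, 0.464, 0.534]
contact_force: [-0.5, 0.4, -4.1]
opening: 0.199
```

Emit:
{"fn": "servo_tool", "kwargs": {"deltas": [[[0.01,0.16,0,0],[0.02,0.32,0,0],[0.03,0.48,0,0.01],[0.05,0.64,0,0.02],[0.06,0.8,0,0.03]]]}}

```text
time: 20.1
eef_pos: [0.4542, 0.1968, 0.144]
tcp_rot: [-0.476, 0.523, 0.477, 0.522]
contact_force: [0.6, -0.1, -3.4]
opening: 0.2
```

Emit:
{"fn": "servo_tool", "kwargs": {"deltas": [[[0.01,0.16,0,0],[0.02,0.32,0,0],[0.03,0.48,0,0],[0.05,0.64,0,0],[0.06,0.78,0,0]]]}}

```text
time: 20.6
eef_pos: [0.4608, 0.2754, 0.1443]
tcp_rot: [-0.476, 0.523, 0.476, 0.523]
contact_force: [0.0, -0.2, -2.8]
opening: 0.2
```

Emit:
{"fn": "servo_tool", "kwargs": {"deltas": [[[0,0,-0.15,0],[0,0,-0.3,0],[0,0,-0.45,0],[0,0,-0.6,0],[0,0,-0.68,0]]], "force": 25}}

```text
time: 21.1
eef_pos: [0.4592, 0.2732, 0.0734]
tcp_rot: [-0.476, 0.524, 0.477, 0.521]
contact_force: [-0.7, -0.3, -3.7]
opening: 0.198
```

Emit:
{"fn": "servo_tool", "kwargs": {"deltas": [[[0,0,-0.06,0],[0,0,-0.12,0],[0,0,-0.18,0],[0,0,-0.24,0],[0,0,-0.3,0]]]}}

```text
time: 21.6
eef_pos: [0.4609, 0.2747, 0.047]
tcp_rot: [-0.476, 0.523, 0.476, 0.523]
contact_force: [-4.9, 0.7, 5.7]
opening: 0.194
```

Emit:
{"fn": "servo_tool", "kwargs": {"deltas": [[[0,0,-0.03,0],[0,0,-0.06,0],[0,0,-0.09,0],[0,0,-0.12,0],[0,0,-0.12,0]]]}}

```text
time: 22.1
eef_pos: [0.4618, 0.2751, 0.0363]
tcp_rot: [-0.477, 0.522, 0.476, 0.523]
contact_force: [-4.5, 0.1, 6.4]
opening: 0.2
```

Emit:
{"fn": "servo_tool", "kwargs": {"deltas": [[[0,0,0,0],[0,0,0,0],[0,0,0,0],[0,0,0,0],[0,0,0.05,0]]], "claw": 0.2}}

```text
time: 22.6
eef_pos: [0.4602, 0.274, 0.0387]
tcp_rot: [-0.476, 0.523, 0.476, 0.522]
contact_force: [0.6, -0.2, -0.7]
opening: 0.596
```

Emit:
{"fn": "servo_tool", "kwargs": {"deltas": [[[0,0,0.2,0],[0,0,0.4,0],[0,0,0.6,0],[0,0,0.8,0],[0,0,1.0,0]]]}}

```text
time: 23.1
eef_pos: [0.4607, 0.2743, 0.1404]
tcp_rot: [-0.476, 0.523, 0.476, 0.523]
contact_force: [-0.4, 0.0, -0.6]
opening: 0.601
```

Emit:
{"fn": "servo_tool", "kwargs": {"deltas": [[[0,-0.19,0,0.05],[0,-0.38,0,0.1],[0,-0.57,0,0.15],[0,-0.76,0,0.2],[0,-0.95,0,0.25]]]}}

```text
time: 23.6
eef_pos: [0.4607, 0.1786, 0.1397]
tcp_rot: [0.57, -0.419, -0.57, -0.419]
contact_force: [0.6, 0.0, 0.5]
opening: 0.6
```

Emit:
{"fn": "servo_tool", "kwargs": {"deltas": [[[0,-0.19,0,0.045],[0,-0.38,0,0.045],[0,-0.57,0,0.045],[0,-0.76,0,0.045],[0,-0.95,0,0.045]]]}}

```text
time: 24.1
eef_pos: [0.4607, 0.0835, 0.1396]
tcp_rot: [0.584, -0.399, -0.583, -0.399]
contact_force: [-0.2, 0.1, -0.1]
opening: 0.601
```

Emit:
{"fn": "servo_tool", "kwargs": {"deltas": [[[0,-0.19,0,0],[0,-0.38,0,0],[0,-0.57,0,0],[0,-0.76,0,0],[0,-0.95,0,0]]]}}

```text
time: 24.6
eef_pos: [0.4607, -0.0115, 0.1397]
tcp_rot: [0.584, -0.399, -0.583, -0.399]
contact_force: [0.7, -0.7, 0.4]
opening: 0.602
```

Emit:
{"fn": "servo_tool", "kwargs": {"deltas": [[[0,-0.19,0,0],[0,-0.38,0,0],[0,-0.57,0,0],[0,-0.76,0,0],[0,-0.95,0,0]]]}}

```text
time: 25.1
eef_pos: [0.4607, -0.1066, 0.1397]
tcp_rot: [0.584, -0.399, -0.583, -0.399]
contact_force: [-0.5, 0.4, -0.4]
opening: 0.602
```

Emit:
{"fn": "servo_tool", "kwargs": {"deltas": [[[-0.05,-0.19,0,0],[-0.1,-0.38,0,0],[-0.15,-0.57,0,0],[-0.2,-0.76,0,0],[-0.25,-0.9,0,0]]]}}

```text
time: 25.6
eef_pos: [0.4356, -0.1969, 0.1397]
tcp_rot: [0.584, -0.4, -0.583, -0.399]
contact_force: [0.1, -0.1, -1.2]
opening: 0.599
```

Emit:
{"fn": "servo_tool", "kwargs": {"deltas": [[[0,-0.19,0,0],[0,-0.38,0,0],[0,-0.57,0,0],[0,-0.72,0,0],[0,-0.72,0,0]]]}}

```text
time: 26.1
eef_pos: [0.4358, -0.2695, 0.1396]
tcp_rot: [0.583, -0.4, -0.583, -0.4]
contact_force: [-0.5, 0.7, 0.4]
opening: 0.602
```

Run:
```python
from h import *
im,T=wcam('w7')
for cam in('wrist','top'):
  if cam=='top': read_camera(cam)
  for q in('flat1',):
    for r in recognise(cam,q): print(cam,q,round(r['p'],2),np.round(r['at'],4))
print(T[:3,2])
cv2.imwrite('pics/w7c.png',cv2.resize(im[60:360,120:520],(800,600),interpolation=cv2.INTER_CUBIC))
```

```text
t 26.1 tcp [ 0.4358 -0.2695  0.1396] eul [ -54.29   89.95 -165.42] F [-0.5  0.7  0.4] T [ 0.04 -0.   -0.04] op 0.602 q [-0.75  0.02  2.05 -0.    1.07 -2.69]
wrist flat1 0.91 [ 0.4635 -0.2594  0.0263]
wrist flat1 0.73 [ 0.463  -0.3435  0.0304]
top flat1 0.81 [ 0.4947 -0.2439  0.0282]
[-3.60478220e-01  9.32767287e-01 -8.01226961e-04]
```

View pics/w7c.png

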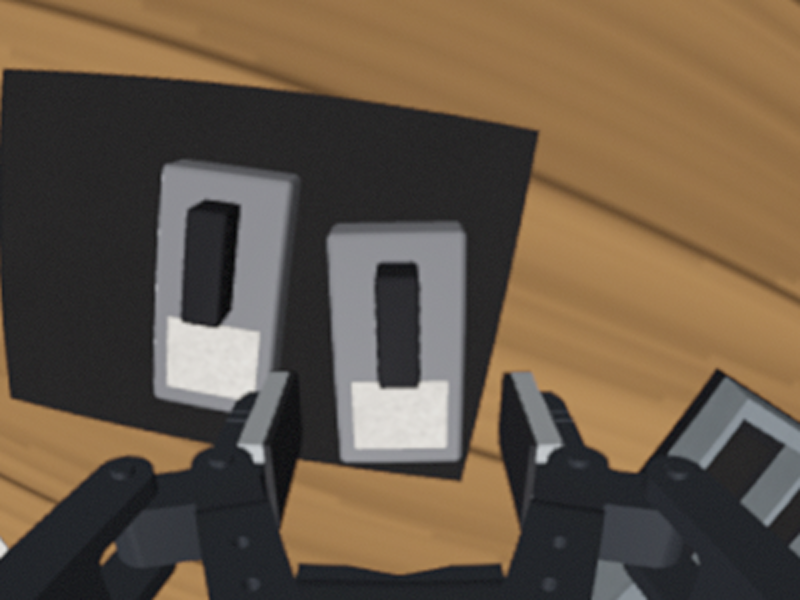

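Run:
```python
from h import *
T=np.load('pics/w7.npy')
for n,a,b in(('A',(397.5,275),(400,387)),('B',(214,211),(202,324))):
    w=[wpx((p[0]/2+120,p[1]/2+60),.051,T) for p in(a,b)]
    print(n,np.round(w,4).tolist(),fit2([(-.046,0),(.004,0)],w))
```

```text
A [[0.4307, -0.2726, 0.051], [0.4761, -0.254, 0.051]] (array([ 0.4728095 , -0.25534566]), np.float64(22.288087644447607), array([0.44750814, 0.44750814]))
B [[0.4321, -0.3493, 0.051], [0.4799, -0.341, 0.051]] (array([ 0.47668644, -0.34157265]), np.float64(9.771697271269574), array([0.72206764, 0.72206764]))
```

Emit:
{"fn": "servo_tool", "kwargs": {"deltas": [[[0.02,0.01,-0.2,0],[0.02,0.01,-0.4,0],[0.02,0.01,-0.6,0],[0.02,0.01,-0.8,0],[0.02,0.01,-1.0,0]]]}}

```text
time: 26.8
eef_pos: [0.4378, -0.2658, 0.0386]
tcp_rot: [-0.584, 0.399, 0.584, 0.399]
contact_force: [-0.7, -0.3, 0.2]
opening: 0.599
```

Emit:
{"fn": "servo_tool", "kwargs": {"deltas": [[[0,0,-0.02,0],[0,0,-0.02,0],[0,0,-0.02,0],[0,0,-0.02,0],[0,0,-0.02,0]]], "claw": -1, "force": 20}}

```text
time: 27.3
eef_pos: [0.438, -0.2668, 0.0379]
tcp_rot: [0.584, -0.399, -0.583, -0.399]
contact_force: [0.1, -0.0, -2.7]
opening: 0.201
```

Emit:
{"fn": "servo_tool", "kwargs": {"deltas": [[[0,0,0,0],[0.01,0.003,0.025,0],[0.02,0.006,0.05,0],[0.03,0.01,0.075,0],[0.04,0.014,0.1,0]]]}}

```text
time: 27.8
eef_pos: [0.4417, -0.2652, 0.0474]
tcp_rot: [-0.583, 0.399, 0.584, 0.399]
contact_force: [0.2, -0.2, -4.0]
opening: 0.205
```

Emit:
{"fn": "servo_tool", "kwargs": {"deltas": [[[0.02,0.01,0.04,0],[0.05,0.02,0.08,0],[0.08,0.03,0.12,0],[0.11,0.045,0.16,0],[0.11,0.045,0.16,0]]]}}

```text
time: 28.3
eef_pos: [0.4537, -0.2611, 0.0643]
tcp_rot: [0.584, -0.399, -0.583, -0.399]
contact_force: [0.6, 0.4, -3.2]
opening: 0.201
```

Run:
```python
from h import *
im,T=wcam('w8')
s=cv2.imread('pics/scene0.png'); im2=read_camera('scene');cv2.imwrite('pics/s8.png',im2)
b=cv2.resize(im2[120:200,230:350],(600,400),interpolation=cv2.INTER_CUBIC);a=cv2.resize(im[100:360,160:480],(492,400))
cv2.imwrite('pics/w8c.png',cv2.resize(np.hstack([a,b]),(800,293)))
```

```text
t 28.3 tcp [ 0.4537 -0.2611  0.0643] eul [ -37.89   89.89 -149.16] F [ 0.6  0.4 -3.2] T [-0.04  0.06  0.04] op 0.201 q [-0.72  0.16  2.06  0.    0.92 -2.66]
```

View pics/w8c.png

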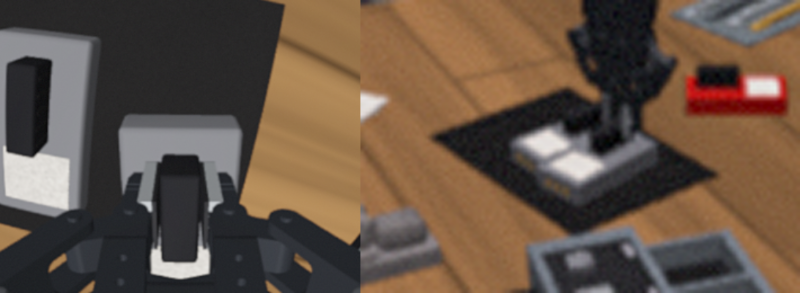

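```bash
cat >> h.py <<'E'
def rows(T,g,zt,th,y=-.018,yaw=None):
    """image points of rear bottom / rear top body edge for pack gripped at pack x=g, TCP at pack z=zt (when level), nose-down th deg; pivot mid patch"""
    zax=T[:3,2]; px=np.array([zax[1],-zax[0],0]); px*=np.sign(px[0]); py=np.array([-px[1],px[0],0]); c,s=np.cos(np.radians(th)),np.sin(np.radians(th))
    zp=(zt+.048)/2; out=[]
    for x,z in((-.058,0),(-.058,.024),(-.046,.048)):
        dx,dz=x-g,z-zp; out.append(wproj(T[:3,3]+px*(dx*c+dz*s)+py*(y if z<.04 else 0)+np.array([0,0,zp-zt-dx*s+dz*c]),T).round(1).tolist())
    return out
def edges(im,T,g,zt,y=-.018):
    for th in(0,5,10,14,18,22): print(th,rows(T,g,zt,th,y))
    u=int(rows(T,g,zt,8,y)[1][0]); v=im[:,u-3:u+4].mean((1,2)); d=np.diff(cv2.GaussianBlur(v[:,None],(1,3),0)[:,0]); print('col',u,[(i,int(d[i])) for i in range(120,290) if abs(d[i])>5])
E
python3 - <<'E'
from h import *
im=cv2.imread('pics/w8.png');T=np.load('pics/w8.npy');edges(im,T,-.038,.035)
im=cv2.imread('pics/w4.png');T=np.load('pics/w4.npy');edges(im,T,-.027,.029)
E
```

```text
0 [[290.4, 201.1], [286.3, 214.8], [320.1, 256.1]]
5 [[290.0, 196.5], [285.9, 213.4], [320.1, 257.9]]
10 [[289.5, 192.1], [285.4, 212.4], [320.1, 259.7]]
14 [[289.0, 188.8], [285.0, 211.8], [320.1, 261.2]]
18 [[288.6, 185.7], [284.6, 211.4], [320.1, 262.8]]
22 [[288.0, 182.9], [284.2, 211.3], [320.1, 264.3]]
col 285 [(199, 6), (200, 16), (201, 19), (202, 10), (211, 6), (212, 11), (213, 11), (214, 7), (250, -6), (251, -19), (252, -27), (253, -18), (261, 5), (277, 11), (278, 6), (279, -19), (280, -39), (281, -34), (282, -17)]
0 [[288.9, 186.2], [284.3, 198.4], [320.1, 240.5]]
5 [[288.3, 182.0], [283.7, 197.9], [320.1, 243.9]]
10 [[287.6, 178.1], [282.9, 197.8], [320.1, 247.5]]
14 [[287.0, 175.4], [282.3, 198.2], [320.1, 250.6]]
18 [[286.3, 172.9], [281.7, 198.9], [320.1, 253.8]]
22 [[285.6, 170.8], [281.1, 200.0], [320.1, 257.1]]
col 283 [(120, 7), (121, 7), (122, 6), (178, -7), (179, -10), (180, -7), (195, 9), (196, 11), (197, 10), (198, 6), (250, -7), (251, -24), (252, -35), (253, -25), (254, -7), (261, 7), (262, 6), (277, 7), (279, -16), (280, -25), (281, -15)]
```

Emit:
{"fn": "servo_tool", "kwargs": {"deltas": [[[0,0,0,0],[0,0,0,0],[0,0,0,0],[0,0,0,0],[0,0,0,0]]], "claw": -0.64}}

```text
time: 28.9
eef_pos: [0.4527, -0.2608, 0.0633]
tcp_rot: [-0.584, 0.399, 0.584, 0.399]
contact_force: [-0.1, 0.5, -3.7]
opening: 0.2
```

```bash
cat >> h.py <<'E'
def tilt(g,zt,y=-.018,save='tmp'):
    im,T=wcam(save); ob=[]
    u=int(rows(T,g,zt,8,y)[1][0]); v=im[:,u-3:u+4].mean((1,2)); v=cv2.GaussianBlur(v[:,None],(1,3),0)[:,0]; d=np.diff(v)
    pk=[(i,int(d[i])) for i in range(120,270) if abs(d[i])>=6 and abs(d[i])==max(abs(d[i-4:i+5]))]
    print('edges',u,pk,'model',[(th,round(rows(T,g,zt,th,y)[0][1]),round(rows(T,g,zt,th,y)[1][1])) for th in(0,5,10,15,20,25,30)])
E
python3 -c "
from h import *
tilt(-.038,.035)"
```

```text
t 28.9 tcp [ 0.4527 -0.2608  0.0633] eul [145.48  89.99  34.24] F [-0.1  0.5 -3.7] T [-0.1   0.06 -0.05] op 0.2 q [-0.72  0.16  2.06 -0.    0.92 -2.66]
edges 285 [(201, 19), (213, 11), (252, -28)] model [(0, 201, 215), (5, 196, 214), (10, 192, 212), (15, 188, 212), (20, 184, 211), (25, 181, 211), (30, 178, 212)]
```

Emit:
{"fn": "servo_tool", "kwargs": {"deltas": [[[0,0,0,0],[0,0,0,0],[0,0,0,0],[0,0,0,0],[0,0,0,0]]], "claw": -0.61}}

```text
time: 29.45
eef_pos: [0.4527, -0.2608, 0.0633]
tcp_rot: [0.584, -0.399, -0.584, -0.399]
contact_force: [-0.8, 0.5, -4.6]
opening: 0.203
```

```bash
python3 -c "
from h import *
tilt(-.038,.035)"
```

```text
t 29.45 tcp [ 0.4527 -0.2608  0.0633] eul [ -42.73   90.   -153.98] F [-0.8  0.5 -4.6] T [-0.05  0.08  0.02] op 0.203 q [-0.72  0.16  2.06 -0.    0.92 -2.66]
edges 285 [(201, 19), (213, 11), (252, -28)] model [(0, 201, 215), (5, 196, 214), (10, 192, 212), (15, 188, 212), (20, 184, 211), (25, 181, 211), (30, 178, 212)]
```

Emit:
{"fn": "servo_tool", "kwargs": {"deltas": [[[0,0,0,0],[0,0,0,0],[0,0,0,0],[0,0,0,0],[0,0,0,0]]], "claw": -0.595}}

```text
time: 30.0
eef_pos: [0.4527, -0.2608, 0.0633]
tcp_rot: [-0.584, 0.399, 0.584, 0.399]
contact_force: [0.3, -0.3, -3.9]
opening: 0.203
```

```bash
python3 -c "
from h import *
tilt(-.038,.035)"
```

```text
t 30.0 tcp [ 0.4527 -0.2608  0.0633] eul [156.32  90.    45.08] F [ 0.3 -0.3 -3.9] T [-0.02  0.15 -0.02] op 0.203 q [-0.72  0.16  2.06 -0.    0.92 -2.66]
edges 285 [(201, 20), (213, 11), (252, -26)] model [(0, 201, 215), (5, 196, 214), (10, 192, 212), (15, 188, 212), (20, 184, 211), (25, 181, 211), (30, 178, 212)]
```

Emit:
{"fn": "servo_tool", "kwargs": {"deltas": [[[0,0,0,0],[0,0,0,0],[0,0,0,0],[0,0,0,0],[0,0,0,0]]], "claw": -0.585}}

```text
time: 30.55
eef_pos: [0.4528, -0.2609, 0.0635]
tcp_rot: [0.584, -0.399, -0.583, -0.399]
contact_force: [-1.0, -0.8, -2.0]
opening: 0.21
```

```bash
python3 -c "
from h import *
tilt(-.038,.035)"
```

```text
t 30.55 tcp [ 0.4528 -0.2609  0.0635] eul [ -41.44   89.97 -152.67] F [-1.  -0.8 -2. ] T [ 0.04  0.03 -0.09] op 0.21 q [-0.72  0.16  2.06 -0.    0.92 -2.66]
edges 285 [(186, 28), (207, 9), (252, -22)] model [(0, 201, 215), (5, 196, 213), (10, 192, 212), (15, 188, 212), (20, 184, 211), (25, 181, 211), (30, 178, 212)]
```

Emit:
{"fn": "servo_tool", "kwargs": {"deltas": [[[0.01,0.004,0.02,0],[0.02,0.008,0.05,0],[0.03,0.012,0.08,0],[0.03,0.012,0.08,0],[0.03,0.012,0.08,0]]]}}

```text
time: 31.1
eef_pos: [0.4559, -0.2598, 0.0716]
tcp_rot: [0.584, -0.399, -0.583, -0.399]
contact_force: [-0.2, 0.1, -2.4]
opening: 0.207
```

```bash
python3 -c "
from h import *
tilt(-.038,.035)"
```

```text
t 31.1 tcp [ 0.4559 -0.2598  0.0716] eul [ -56.86   89.96 -168.11] F [-0.2  0.1 -2.4] T [-0.01  0.05 -0.03] op 0.207 q [-0.71  0.15  2.06 -0.    0.93 -2.65]
edges 285 [(182, 27), (206, 8), (252, -20)] model [(0, 201, 215), (5, 196, 213), (10, 192, 212), (15, 188, 212), (20, 184, 211), (25, 181, 211), (30, 178, 212)]
```

Emit:
{"fn": "servo_tool", "kwargs": {"deltas": [[[0,0,0,0],[0,0,0,0],[0,0,0,0],[0,0,0,0],[0,0,0,0]]], "claw": -1, "force": 60}}

```text
time: 31.65
eef_pos: [0.4558, -0.2599, 0.0715]
tcp_rot: [0.584, -0.399, -0.583, -0.399]
contact_force: [-2.1, -1.0, 0.6]
opening: 0.187
```

Emit:
{"fn": "servo_tool", "kwargs": {"deltas": [[[0,0,0.1,0],[0,0,0.3,0],[0,0,0.5,0],[0,0,0.7,0],[0,0,0.7,0]]]}}

```text
time: 32.15
eef_pos: [0.4575, -0.2607, 0.1446]
tcp_rot: [0.586, -0.399, -0.581, -0.399]
contact_force: [1.2, 0.2, -2.9]
opening: 0.187
```

```bash
python3 -c "
from h import *
tilt(-.038,.035,save='w9')
im=read_camera('scene');cv2.imwrite('pics/s9.png',im)
print(calibration('scene')['R'][2])
"
```

```text
t 32.15 tcp [ 0.4575 -0.2607  0.1446] eul [ -37.38   89.62 -148.63] F [ 1.2  0.2 -2.9] T [-0.15 -0.05 -0.01] op 0.187 q [-0.71  0.05  2.02  0.    1.07 -2.65]
edges 285 [(181, 27), (206, 7), (252, -27)] model [(0, 201, 215), (5, 196, 213), (10, 192, 212), (15, 188, 212), (20, 184, 211), (25, 181, 211), (30, 178, 212)]
[-0.39211644 -0.7252215  -0.56594917]
```

```bash
cat >> h.py <<'E'
from scipy.optimize import least_squares
def fitpack(T,ob,tcpz,floor,y=-.018):
    """pack pose in tool: point under TCP given by a (pack rel. x of TCP), b (pack rel. z of TCP), th. returns"""
    zax=T[:3,2]; px=np.array([zax[1],-zax[0],0]); px*=np.sign(px[0]); py=np.array([-px[1],px[0],0])
    def pt(p,x,z,yy=0):
        a,b,th=p;c,s=np.cos(th),np.sin(th);dx,dz=x-a,z-b
        return T[:3,3]+px*(dx*c+dz*s)+py*yy+np.array([0,0,-dx*s+dz*c])
    def f(p): return [wproj(pt(p,-.058,0,y),T)[1]-ob[0],wproj(pt(p,-.058,.024,y),T)[1]-ob[1],(tcpz-T[2,3]+pt(p,.058,0)[2]-floor)*1e3]
    r=least_squares(f,[-.038,.035,.28],x_scale=[.01,.01,.1]); return r.x,r.cost,pt
E
python3 - <<'E'
from h import *
T=np.load('pics/w9.npy')
for ob in((181,206),(181.5,205.5),(181,207)):
    p,c,pt=fitpack(T,ob,.0715,.003); print(p[:2].round(4),np.degrees(p[2]).round(1),c)
im=cv2.imread('pics/w9.png');v=im[150:300,316:325].mean((1,2));print(v.astype(int).tolist())
E
```

```text
[-0.0364  0.0405] 18.6 4.072822072035262e-28
[-0.0371  0.0418] 17.5 6.869630742774055e-27
[-0.036   0.0391] 19.7 2.0228693410961584e-27
[38, 39, 38, 37, 38, 38, 38, 38, 38, 39, 38, 38, 39, 38, 38, 39, 38, 39, 39, 40, 39, 38, 39, 39, 39, 39, 39, 39, 39, 39, 37, 46, 81, 110, 118, 118, 118, 118, 119, 119, 119, 119, 120, 120, 120, 120, 120, 121, 120, 121, 120, 121, 121, 122, 123, 128, 136, 144, 150, 149, 143, 137, 132, 129, 128, 128, 128, 128, 128, 128, 128, 128, 128, 128, 128, 129, 127, 104, 53, 26, 29, 31, 31, 31, 31, 31, 31, 32, 30, 31, 32, 31, 31, 31, 31, 31, 32, 31, 32, 31, 31, 31, 31, 31, 31, 31, 31, 31, 34, 38, 44, 47, 43, 38, 35, 34, 34, 35, 35, 34, 34, 34, 34, 33, 34, 34, 33, 34, 34, 34, 33, 33, 33, 33, 33, 33, 34, 33, 34, 33, 33, 34, 32, 34, 34, 33, 34, 34, 33, 33]
```

Emit:
{"fn": "servo_tool", "kwargs": {"deltas": [[[-0.01,0.14,0,-0.05],[-0.03,0.28,0,-0.1],[-0.04,0.42,0,-0.15],[-0.06,0.57,0,-0.2],[-0.07,0.72,0,-0.25]]]}}

```text
time: 32.75
eef_pos: [0.4474, -0.1861, 0.1392]
tcp_rot: [-0.492, 0.507, 0.495, 0.506]
contact_force: [-0.6, -0.1, -3.6]
opening: 0.188
```

Emit:
{"fn": "servo_tool", "kwargs": {"deltas": [[[-0.01,0.14,0,-0.04],[-0.03,0.28,0,-0.075],[-0.04,0.42,0,-0.075],[-0.06,0.57,0,-0.075],[-0.07,0.72,0,-0.075]]]}}

```text
time: 33.25
eef_pos: [0.4411, -0.1143, 0.1406]
tcp_rot: [-0.463, 0.534, 0.465, 0.533]
contact_force: [-0.5, 1.1, -5.0]
opening: 0.19
```

Emit:
{"fn": "servo_tool", "kwargs": {"deltas": [[[-0.01,0.14,0,0],[-0.03,0.28,-0.05,0],[-0.04,0.42,-0.15,0],[-0.06,0.57,-0.25,0],[-0.06,0.72,-0.35,0]]]}}

```text
time: 33.75
eef_pos: [0.435, -0.0423, 0.1051]
tcp_rot: [-0.464, 0.534, 0.464, 0.534]
contact_force: [0.6, 0.0, -3.5]
opening: 0.192
```

Emit:
{"fn": "servo_tool", "kwargs": {"deltas": [[[0,0,0,0],[0,0,0,0],[0,0,0,0],[0,0,0,0],[0,0,0,0]]]}}

```text
time: 34.25
eef_pos: [0.4361, -0.0441, 0.1068]
tcp_rot: [-0.464, 0.534, 0.463, 0.534]
contact_force: [1.1, -0.4, -3.7]
opening: 0.189
```

Run:
```python
from h import *
tilt(-.038,.035,save='w10')
T=np.load('pics/w10.npy');print(T[:3,2],np.degrees(np.arctan2(T[1,2],T[0,2]))-90)
im=cv2.imread('pics/w10.png');cv2.imwrite('pics/w10c.png',cv2.resize(im[60:360,120:520],(800,600),interpolation=cv2.INTER_CUBIC))
```

```text
t 34.25 tcp [ 0.4361 -0.0441  0.1068] eul [ -23.72   89.94 -105.67] F [ 1.1 -0.4 -3.7] T [ 0.03  0.09 -0.04] op 0.189 q [-0.33 -0.1   2.24 -0.    1.   -1.76]
edges 285 [(129, -9), (134, 9), (181, -7), (206, 10), (252, -33)] model [(0, 201, 215), (5, 196, 213), (10, 192, 212), (15, 188, 212), (20, 184, 211), (25, 181, 211), (30, 178, 212)]
[ 1.40091956e-01  9.90138460e-01 -2.72148686e-04] -8.053167664719652
```

View pics/w10c.png

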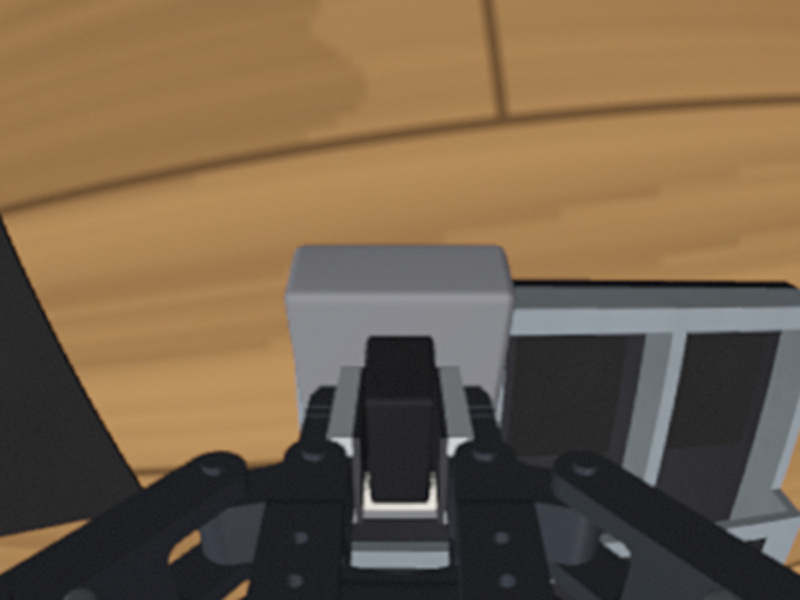

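Run:
```python
from h import *
t=np.array([.5406,.0139]);a=np.radians(-8.24);Q=np.array([[np.cos(a),-np.sin(a)],[np.sin(a),np.cos(a)]])
def loc(p): return (Q.T@(np.array(p)[:2]-t)).round(4)
T=np.load('pics/w10.npy')
for n,p,e in(('div21',(678,333),(-.087,.037)),('div21far',(645,483),(None)),('corner out',(796,288),(-.097,.114)),('sill in bay2',(515,335),(-.087,None))):
    print(n,loc(wpx((p[0]/2+120,p[1]/2+60),.038,T)),e)
T=np.load('pics/w1.npy')
f=lambda p:(p[0]/2.8+180,p[1]/2.8+130)
for n,p,z in(('frontleft -97,-114',(36,50),.038),('frontright -97,114',(756,57),.038),('div32 -87,-37',(272,80),.038),('div21 -87,37',(516,79),.038),('hood edge fl',(45,362),.062),('hood fr -2,114',(746,364),.062),('pocket1 in -87,108',(708,88),.038),('pock3 -87,-108',(54,82),.038)):
    print(n,loc(wpx(f(p),z,T)))
```

```text
div21 [-0.0833  0.0383] (-0.087, 0.037)
div21far [-0.0108  0.037 ] None
corner out [-0.1021  0.0938] (-0.097, 0.114)
sill in bay2 [-0.0836 -0.0292] (-0.087, None)
frontleft -97,-114 [-0.0944 -0.1108]
frontright -97,114 [-0.0932  0.1147]
div32 -87,-37 [-0.0832 -0.0355]
div21 -87,37 [-0.0839  0.0376]
hood edge fl [ 0.0015 -0.11  ]
hood fr -2,114 [0.0015 0.1143]
pocket1 in -87,108 [-0.0827  0.0989]
pock3 -87,-108 [-0.084  -0.1054]
```

Emit:
{"fn": "servo_tool", "kwargs": {"deltas": [[[0,0,-0.05,0],[0,0,-0.1,0],[0,0,-0.15,0],[0,0,-0.19,0],[0,0,-0.19,0]]]}}

```text
time: 34.8
eef_pos: [0.435, -0.0434, 0.0863]
tcp_rot: [-0.463, 0.534, 0.464, 0.533]
contact_force: [0.7, -0.1, -3.5]
opening: 0.191
```

Emit:
{"fn": "servo_tool", "kwargs": {"deltas": [[[0.05,-0.007,0,0],[0.1,-0.014,-0.01,0],[0.15,-0.021,-0.015,0],[0.2,-0.028,-0.02,0],[0.24,-0.034,-0.03,0]]]}}

```text
time: 35.3
eef_pos: [0.4605, -0.0472, 0.0845]
tcp_rot: [-0.464, 0.534, 0.464, 0.534]
contact_force: [-0.3, -0.3, -3.7]
opening: 0.191
```

Emit:
{"fn": "servo_tool", "kwargs": {"deltas": [[[0.05,-0.007,-0.01,0],[0.1,-0.014,-0.02,0],[0.15,-0.021,-0.03,0],[0.2,-0.028,-0.03,0],[0.24,-0.034,-0.03,0]]]}}

```text
time: 35.8
eef_pos: [0.4843, -0.0505, 0.0813]
tcp_rot: [-0.464, 0.534, 0.464, 0.534]
contact_force: [0.5, -0.3, -3.6]
opening: 0.191
```

Run:
```python
from h import *
tilt(-.038,.035,save='w11')
```

```text
t 35.8 tcp [ 0.4843 -0.0505  0.0813] eul [-13.04  89.99 -95.03] F [ 0.5 -0.3 -3.6] T [-0.01  0.04  0.02] op 0.191 q [-0.31  0.05  2.14  0.    0.94 -1.74]
edges 285 [(144, -32), (152, 23), (169, -36), (182, 22), (206, 9), (252, -34), (261, 6)] model [(0, 201, 215), (5, 196, 213), (10, 192, 212), (15, 188, 212), (20, 184, 211), (25, 181, 211), (30, 178, 212)]
```

Emit:
{"fn": "servo_tool", "kwargs": {"deltas": [[[-0.01,0,-0.03,0],[-0.02,0.003,-0.06,0],[-0.035,0.005,-0.09,0],[-0.05,0.007,-0.12,0],[-0.06,0.009,-0.14,0]]], "force": 25}}

```text
time: 36.35
eef_pos: [0.4779, -0.0497, 0.069]
tcp_rot: [-0.464, 0.534, 0.464, 0.534]
contact_force: [-6.8, -0.0, 8.7]
opening: 0.185
```

Emit:
{"fn": "servo_tool", "kwargs": {"deltas": [[[-0.01,0,-0.03,0],[-0.02,0.003,-0.06,0],[-0.035,0.005,-0.08,0],[-0.05,0.007,-0.1,0],[-0.06,0.009,-0.11,0]]]}}

```text
time: 36.85
eef_pos: [0.4728, -0.0489, 0.0576]
tcp_rot: [-0.465, 0.533, 0.463, 0.534]
contact_force: [-2.6, 0.0, 4.3]
opening: 0.19
```

Run:
```python
from h import *
tilt(-.038,.035,save='w12')
```

```text
t 36.85 tcp [ 0.4728 -0.0489  0.0576] eul [-16.39  89.81 -98.39] F [-2.6  0.   4.3] T [ 0.05 -0.2   0.06] op 0.19 q [-0.32  0.07  2.18  0.    0.89 -1.75]
edges 285 [(166, -35), (180, 21), (198, -25), (212, 13), (252, -37)] model [(0, 201, 215), (5, 196, 213), (10, 192, 212), (15, 188, 212), (20, 184, 211), (25, 181, 211), (30, 178, 212)]
```

Emit:
{"fn": "servo_tool", "kwargs": {"deltas": [[[0,0,-0.02,0],[-0.01,0,-0.04,0],[-0.01,0,-0.05,0],[-0.01,0,-0.05,0],[-0.01,0,-0.05,0]]]}}

```text
time: 37.4
eef_pos: [0.4704, -0.0485, 0.0514]
tcp_rot: [-0.464, 0.534, 0.464, 0.533]
contact_force: [-4.7, -0.0, 4.9]
opening: 0.188
```

Emit:
{"fn": "servo_tool", "kwargs": {"deltas": [[[0,0,0,0],[0,0,0,0],[0,0,0,0],[0,0,0,0],[0,0,0.05,0]]], "claw": 0.2}}

```text
time: 37.9
eef_pos: [0.4702, -0.0484, 0.0558]
tcp_rot: [-0.463, 0.534, 0.464, 0.533]
contact_force: [-0.7, 1.1, 0.7]
opening: 0.601
```

Emit:
{"fn": "servo_tool", "kwargs": {"deltas": [[[0,0,0.2,0],[0,0,0.4,0],[0,0,0.6,0],[0,0,0.8,0],[0,0,0.8,0]]]}}

```text
time: 38.4
eef_pos: [0.473, -0.0493, 0.1398]
tcp_rot: [-0.466, 0.532, 0.462, 0.535]
contact_force: [1.0, -1.3, -0.6]
opening: 0.599
```

Run:
```python
from h import *
im,T=wcam('w13');cv2.imwrite('pics/w13c.png',cv2.resize(im[100:300,180:460],None,fx=2.8,fy=2.8,interpolation=cv2.INTER_CUBIC))
# predicted seated rib outline + observe dark rib along column
for r in recognise('wrist','flat1'): print(round(r['p'],2),np.round(r['at'],4))
read_camera('top')
for r in recognise('top','flat1')+recognise('top','charged1'): print(round(r['p'],2),np.round(r['at'],4))
b=np.array([.508,-.0552]);a=np.radians(-8.2)
for x,y,z in((-.058,.018,.036),(-.0625,.018,.038),(-.058,-.018,.036),(-.046,0,.060),(.004,0,.06)):
    print((x,y,z),wproj([b[0]+np.cos(a)*x-np.sin(a)*y,b[1]+np.sin(a)*x+np.cos(a)*y,z],T).round(1))
for u in(290,320,350): 
    v=cv2.GaussianBlur(im[:,u-2:u+3].mean((1,2))[:,None],(1,3),0)[:,0];d=np.diff(v);print(u,[(i,int(d[i])) for i in range(120,290) if abs(d[i])>=6 and abs(d[i])==max(abs(d[i-3:i+4]))])
```

```text
t 38.4 tcp [ 0.473  -0.0493  0.1398] eul [ -18.17   89.59 -100.17] F [ 1.  -1.3 -0.6] T [ 0.   -0.    0.05] op 0.599 q [-0.32 -0.07  2.14  0.    1.06 -1.75]
0.59 [ 0.4885 -0.049   0.0352]
0.58 [ 0.4691 -0.3306  0.0286]
0.69 [ 0.4798 -0.3408  0.0245]
0.86 [0.491  0.2613 0.0247]
0.79 [0.295  0.2828 0.0214]
0.76 [ 0.2597 -0.3631  0.026 ]
0.74 [0.4982 0.3581 0.0301]
(-0.058, 0.018, 0.036) [341.1 171.8]
(-0.0625, 0.018, 0.038) [341.4 166.9]
(-0.058, -0.018, 0.036) [297.  171.7]
(-0.046, 0, 0.06) [318.9 194.3]
(0.004, 0, 0.06) [318.7 253.6]
290 [(147, -32), (154, 27), (167, -25), (171, 19), (270, -21), (274, 22)]
320 [(147, -28), (154, 24), (167, -24), (171, 19), (186, -40), (194, 6), (252, 57), (271, -49), (288, 51)]
350 [(148, -24), (155, 21), (167, -26), (274, 23), (283, -36)]
```

Emit:
{"fn": "servo_tool", "kwargs": {"deltas": [[[-0.01,-0.15,0,0.04],[-0.03,-0.3,0,0.08],[-0.05,-0.45,0,0.12],[-0.07,-0.6,0,0.16],[-0.08,-0.75,0,0.2]]]}}

```text
time: 39.15
eef_pos: [0.4618, -0.1238, 0.1349]
tcp_rot: [-0.541, 0.454, 0.543, 0.454]
contact_force: [-0.0, 0.5, 0.2]
opening: 0.602
```

Emit:
{"fn": "servo_tool", "kwargs": {"deltas": [[[-0.01,-0.15,0,0],[-0.03,-0.3,0,0],[-0.05,-0.45,0,0],[-0.07,-0.6,0,0],[-0.09,-0.75,0,0]]]}}

```text
time: 39.65
eef_pos: [0.4535, -0.1998, 0.1363]
tcp_rot: [-0.542, 0.455, 0.542, 0.455]
contact_force: [0.9, 0.6, -0.8]
opening: 0.6
```

Emit:
{"fn": "servo_tool", "kwargs": {"deltas": [[[-0.01,-0.15,0,0],[-0.03,-0.3,0,0],[-0.05,-0.45,0,0],[-0.07,-0.6,0,0],[-0.09,-0.75,0,0]]]}}

```text
time: 40.15
eef_pos: [0.4445, -0.2749, 0.1363]
tcp_rot: [-0.542, 0.455, 0.542, 0.455]
contact_force: [0.4, 0.0, 0.0]
opening: 0.601
```

Emit:
{"fn": "servo_tool", "kwargs": {"deltas": [[[-0.01,-0.15,0,0],[-0.03,-0.3,0,0],[-0.05,-0.45,0,0],[-0.07,-0.6,0,0],[-0.08,-0.73,0,0]]]}}

```text
time: 40.65
eef_pos: [0.4365, -0.3479, 0.1363]
tcp_rot: [0.542, -0.455, -0.542, -0.455]
contact_force: [-1.0, -0.7, -0.1]
opening: 0.6
```

Emit:
{"fn": "servo_tool", "kwargs": {"deltas": [[[0,0,0,0],[0,0,0,0],[0,0,0,0],[0,0,0,0],[0,0,0,0]]]}}

```text
time: 41.15
eef_pos: [0.4369, -0.3461, 0.1363]
tcp_rot: [-0.542, 0.454, 0.542, 0.454]
contact_force: [-0.1, 0.2, 0.7]
opening: 0.596
```

Run:
```python
from h import *
im,T=wcam('w14')
for r in recognise('wrist','flat1'): print(round(r['p'],2),np.round(r['at'],4))
print(np.degrees(np.arctan2(T[1,2],T[0,2]))-90)
g=im.astype(int);m=((im.max(2)>95)&(np.ptp(g,2)<25)).astype(np.uint8);m[290:]=0
n,l,s,c=cv2.connectedComponentsWithStats(m)
for i in range(1,n):
    if s[i,4]>600:
        cn=cv2.findContours((l==i).astype(np.uint8),cv2.RETR_EXTERNAL,2)[0][0];b=cv2.boxPoints(cv2.minAreaRect(cn))
        print(s[i],np.round(b).tolist())
```

```text
t 41.15 tcp [ 0.4369 -0.3461  0.1363] eul [92.08 89.99 -7.96] F [-0.1  0.2  0.7] T [-0.07  0.02 -0.06] op 0.596 q [-0.85  0.13  1.95  0.    1.07 -2.6 ]
0.72 [ 0.4647 -0.35    0.03  ]
0.67 [ 0.488  -0.0579  0.0366]
10.035520726327945
[ 278  172   70  118 6344] [[278.0, 172.0], [347.0, 172.0], [347.0, 289.0], [278.0, 289.0]]
[ 513  228  127   62 3925] [[513.0, 228.0], [639.0, 228.0], [639.0, 289.0], [513.0, 289.0]]
```

Run:
```python
from h import *
T=np.load('pics/w14.npy');im=cv2.imread('pics/w14.png')
a=np.radians(10)
for o in((.4767,-.3416),(.4755,-.345)):
    print(o,[wproj([o[0]+np.cos(a)*x-np.sin(a)*y,o[1]+np.sin(a)*x+np.cos(a)*y,z],T).round(1).tolist() for x,y,z in((-.058,-.03,.027),(-.058,.03,.027),(.0,-.03,.027),(.0,.03,.027),(-.046,-.009,.051),(-.046,.009,.051),(.004,-.009,.051),(.004,.009,.051))])
for r in(205,225,235,245,255): print(r,im[r,270:356].mean(1).astype(int).tolist())
for u in(290,313,): print(u,im[165:260,u].mean(1).astype(int).tolist())
```

```text
(0.4767, -0.3416) [[281.3, 176.6], [352.6, 176.6], [283.7, 239.6], [350.4, 239.7], [305.0, 198.7], [328.3, 198.7], [306.0, 256.2], [327.7, 256.2]]
(0.4755, -0.345) [[277.5, 174.6], [349.0, 174.5], [280.2, 237.8], [347.0, 237.9], [300.9, 196.5], [324.3, 196.5], [302.2, 254.3], [323.9, 254.3]]
205 [47, 47, 45, 44, 45, 45, 46, 44, 44, 86, 143, 160, 163, 163, 164, 163, 163, 164, 164, 163, 163, 164, 163, 163, 163, 164, 164, 164, 164, 164, 162, 142, 81, 42, 49, 52, 52, 53, 53, 51, 52, 52, 52, 54, 51, 53, 52, 54, 53, 53, 54, 53, 46, 42, 81, 136, 160, 165, 164, 164, 164, 164, 164, 164, 164, 164, 164, 163, 164, 164, 164, 164, 164, 165, 164, 159, 146, 123, 85, 56, 46, 46, 47, 44, 46, 45]
225 [45, 46, 46, 46, 45, 46, 46, 44, 44, 40, 70, 128, 156, 163, 165, 164, 164, 164, 164, 164, 164, 165, 164, 165, 164, 165, 165, 164, 164, 165, 165, 161, 137, 88, 51, 50, 52, 54, 54, 53, 52, 55, 54, 53, 54, 55, 55, 56, 53, 55, 55, 55, 51, 45, 49, 98, 153, 167, 165, 164, 165, 165, 165, 164, 165, 165, 165, 165, 166, 165, 165, 165, 166, 165, 166, 163, 150, 123, 83, 54, 45, 45, 46, 46, 46, 44]
235 [45, 45, 47, 47,
[... 1337 characters left out ...]
4, 163, 164, 163, 163, 163, 164, 163, 163, 164, 164, 164, 163, 164, 164, 163, 163, 164, 163, 164, 164, 164, 165, 164, 164, 165, 164, 164, 165, 164, 164, 165, 165, 164, 165, 164, 164, 165, 164, 166, 165, 164, 165, 165, 165, 165, 164, 165, 165, 165, 165, 165, 165, 167, 166, 166, 166, 166, 165]
313 [46, 46, 46, 47, 45, 46, 48, 72, 96, 104, 104, 105, 118, 140, 152, 158, 161, 163, 163, 163, 162, 163, 163, 163, 164, 165, 161, 130, 71, 26, 26, 28, 30, 28, 33, 37, 45, 51, 52, 52, 54, 53, 52, 54, 53, 53, 53, 52, 53, 53, 54, 53, 53, 53, 54, 51, 55, 53, 54, 54, 53, 55, 56, 55, 53, 55, 54, 54, 55, 55, 55, 55, 54, 55, 55, 55, 55, 56, 56, 55, 54, 58, 55, 58, 57, 55, 55, 54, 54, 51, 66, 147, 216, 238, 240]
```

Emit:
{"fn": "servo_tool", "kwargs": {"deltas": [[[0.04,-0.05,-0.2,0.022],[0.04,-0.05,-0.4,0.022],[0.04,-0.05,-0.6,0.022],[0.04,-0.05,-0.8,0.022],[0.04,-0.05,-1.0,0.022]]]}}

```text
time: 41.75
eef_pos: [0.4408, -0.3515, 0.0357]
tcp_rot: [0.55, -0.445, -0.549, -0.445]
contact_force: [-0.2, 0.0, 0.1]
opening: 0.602
```

Emit:
{"fn": "servo_tool", "kwargs": {"deltas": [[[0,0,-0.02,0],[0,0,-0.02,0],[0,0,-0.02,0],[0,0,-0.02,0],[0,0,-0.02,0]]], "claw": -1, "force": 20}}

```text
time: 42.25
eef_pos: [0.4409, -0.3518, 0.0349]
tcp_rot: [0.55, -0.445, -0.549, -0.445]
contact_force: [-0.5, -0.5, -2.6]
opening: 0.2
```

Emit:
{"fn": "servo_tool", "kwargs": {"deltas": [[[0,0,0,0],[0.02,0.004,0.05,0],[0.05,0.01,0.1,0],[0.08,0.015,0.18,0],[0.12,0.025,0.26,0]]]}}

```text
time: 42.75
eef_pos: [0.4531, -0.3491, 0.0611]
tcp_rot: [0.549, -0.445, -0.549, -0.445]
contact_force: [-0.3, -0.8, -3.6]
opening: 0.203
```

Emit:
{"fn": "servo_tool", "kwargs": {"deltas": [[[0,0,0,0],[0,0,0,0],[0,0,0,0],[0,0,0,0],[0,0,0,0]]], "claw": -0.595}}

```text
time: 43.25
eef_pos: [0.4524, -0.3489, 0.0599]
tcp_rot: [-0.549, 0.445, 0.55, 0.445]
contact_force: [-0.0, 0.5, -2.4]
opening: 0.204
```

```bash
python3 -c "
from h import *
tilt(-.038,.031)"
```

```text
t 43.25 tcp [ 0.4524 -0.3489  0.0599] eul [134.3   89.95  32.34] F [-0.   0.5 -2.4] T [-0.    0.11  0.04] op 0.204 q [-0.83  0.26  1.95 -0.    0.93 -2.61]
edges 284 [(204, 21), (216, 14), (252, -39), (261, 7)] model [(0, 203, 217), (5, 199, 216), (10, 194, 216), (15, 191, 215), (20, 187, 215), (25, 184, 216), (30, 182, 216)]
```

Emit:
{"fn": "servo_tool", "kwargs": {"deltas": [[[0,0,0,0],[0,0,0,0],[0,0,0,0],[0,0,0,0],[0,0,0,0]]], "claw": -0.587}}

```text
time: 43.8
eef_pos: [0.4527, -0.3491, 0.0603]
tcp_rot: [0.549, -0.445, -0.549, -0.445]
contact_force: [0.6, 0.2, -2.8]
opening: 0.204
```

```bash
python3 -c "
from h import *
tilt(-.038,.031)"
```

```text
t 43.8 tcp [ 0.4527 -0.3491  0.0603] eul [ -30.3    90.   -132.26] F [ 0.6  0.2 -2.8] T [0.01 0.06 0.05] op 0.204 q [-0.83  0.26  1.95  0.    0.93 -2.61]
edges 284 [(204, 20), (216, 14), (252, -39), (261, 7)] model [(0, 203, 217), (5, 199, 216), (10, 194, 216), (15, 191, 215), (20, 187, 215), (25, 184, 216), (30, 182, 216)]
```

Emit:
{"fn": "servo_tool", "kwargs": {"deltas": [[[0,0,0,0],[0,0,0,0],[0,0,0,0],[0,0,0,0],[0,0,0,0]]], "claw": -0.583}}

```text
time: 44.35
eef_pos: [0.4528, -0.3492, 0.0605]
tcp_rot: [0.55, -0.445, -0.549, -0.445]
contact_force: [-0.2, -0.3, -2.1]
opening: 0.207
```

```bash
python3 -c "
from h import *
tilt(-.038,.031)"
```

```text
t 44.35 tcp [ 0.4528 -0.3492  0.0605] eul [ -46.29   89.97 -148.26] F [-0.2 -0.3 -2.1] T [-0.01 -0.04 -0.04] op 0.207 q [-0.83  0.26  1.95  0.    0.93 -2.61]
edges 284 [(190, 37), (211, 9), (252, -33), (261, 7)] model [(0, 203, 217), (5, 199, 216), (10, 194, 216), (15, 191, 215), (20, 187, 215), (25, 184, 216), (30, 182, 216)]
```

Emit:
{"fn": "servo_tool", "kwargs": {"deltas": [[[0.01,0.002,0.02,0],[0.02,0.004,0.05,0],[0.03,0.006,0.08,0],[0.03,0.006,0.08,0],[0.03,0.006,0.08,0]]]}}

```text
time: 44.9
eef_pos: [0.4559, -0.3487, 0.0687]
tcp_rot: [0.55, -0.445, -0.549, -0.445]
contact_force: [-0.1, 0.3, -1.3]
opening: 0.207
```

```bash
python3 -c "
from h import *
tilt(-.038,.031)"
```

```text
t 44.9 tcp [ 0.4559 -0.3487  0.0687] eul [ -57.01   89.96 -158.99] F [-0.1  0.3 -1.3] T [-0.06  0.06 -0.01] op 0.207 q [-0.83  0.26  1.94 -0.    0.95 -2.61]
edges 284 [(186, 30), (210, 9), (252, -31), (261, 7)] model [(0, 203, 217), (5, 199, 216), (10, 194, 216), (15, 191, 215), (20, 187, 215), (25, 184, 216), (30, 182, 216)]
```

Emit:
{"fn": "servo_tool", "kwargs": {"deltas": [[[0,0,0,0],[0,0,0,0],[0,0,0,0],[0,0,0,0],[0,0,0,0]]], "claw": -1, "force": 60}}

```text
time: 45.45
eef_pos: [0.4558, -0.3488, 0.0686]
tcp_rot: [0.55, -0.445, -0.549, -0.445]
contact_force: [-1.7, -0.7, 2.5]
opening: 0.193
```

Emit:
{"fn": "servo_tool", "kwargs": {"deltas": [[[0,0,0.1,0],[0,0,0.3,0],[0,0,0.5,0],[0,0,0.7,0],[0,0,0.75,0]]]}}

```text
time: 45.95
eef_pos: [0.4568, -0.3493, 0.146]
tcp_rot: [0.551, -0.445, -0.548, -0.445]
contact_force: [0.0, 0.5, -3.0]
opening: 0.191
```

Run:
```python
from h import *
tilt(-.038,.031,save='w15')
T=np.load('pics/w15.npy')
for ob in((186,210),(185.5,210),(186,211)):
    p,c,pt=fitpack(T,ob,.0687,.003); print(p[:2].round(4),np.degrees(p[2]).round(1),c)
```

```text
t 45.95 tcp [ 0.4568 -0.3493  0.146 ] eul [ -44.52   89.74 -146.5 ] F [ 0.   0.5 -3. ] T [-0.08  0.05 -0.04] op 0.191 q [-0.83  0.15  1.9   0.    1.09 -2.61]
edges 284 [(185, 30), (210, 8), (252, -36), (261, 6)] model [(0, 203, 217), (5, 199, 216), (10, 194, 216), (15, 191, 215), (20, 187, 215), (25, 184, 216), (30, 181, 216)]
[-0.0385  0.0397] 16.6 8.186591294636564e-25
[-0.038  0.039] 17.2 1.5233265810387305e-25
[-0.0381  0.0383] 17.7 1.6189725576230004e-27
```

Emit:
{"fn": "servo_tool", "kwargs": {"deltas": [[[0,0.19,0,-0.05],[-0.01,0.38,0,-0.1],[-0.01,0.57,0,-0.15],[-0.02,0.76,0,-0.2],[-0.02,0.94,0,-0.223]]]}}

```text
time: 46.5
eef_pos: [0.4527, -0.2529, 0.1416]
tcp_rot: [-0.462, 0.535, 0.464, 0.534]
contact_force: [-0.2, -0.3, -4.4]
opening: 0.19
```

Emit:
{"fn": "servo_tool", "kwargs": {"deltas": [[[0,0.19,0,0],[-0.01,0.38,0,0],[-0.01,0.57,0,0],[-0.02,0.76,0,0],[-0.02,0.94,0,0]]]}}

```text
time: 47.0
eef_pos: [0.4512, -0.1589, 0.1428]
tcp_rot: [-0.463, 0.534, 0.464, 0.534]
contact_force: [0.5, -0.5, -3.1]
opening: 0.191
```

Emit:
{"fn": "servo_tool", "kwargs": {"deltas": [[[0,0.19,0,0],[-0.01,0.38,0,0],[-0.01,0.57,0,0],[-0.02,0.76,0,0],[-0.03,0.95,0,0]]]}}

```text
time: 47.5
eef_pos: [0.4481, -0.064, 0.1429]
tcp_rot: [-0.463, 0.534, 0.464, 0.534]
contact_force: [0.2, 0.0, -1.9]
opening: 0.194
```

Emit:
{"fn": "servo_tool", "kwargs": {"deltas": [[[0,0.19,0,0],[-0.01,0.38,0,0],[-0.01,0.57,0,0],[-0.02,0.76,-0.1,0],[-0.03,0.95,-0.2,0]]]}}

```text
time: 48.0
eef_pos: [0.4454, 0.0308, 0.1232]
tcp_rot: [-0.464, 0.534, 0.464, 0.534]
contact_force: [1.1, 0.4, -2.7]
opening: 0.187
```

Emit:
{"fn": "servo_tool", "kwargs": {"deltas": [[[0,0,-0.05,0],[0,0,-0.1,0],[0,0,-0.15,0],[0,0,-0.15,0],[0,0,-0.15,0]]]}}

```text
time: 48.5
eef_pos: [0.4459, 0.0289, 0.1084]
tcp_rot: [-0.463, 0.534, 0.463, 0.534]
contact_force: [0.2, 0.1, -3.4]
opening: 0.193
```

Run:
```python
from h import *
tilt(-.038,.031,save='w16')
T=np.load('pics/w16.npy');print(np.degrees(np.arctan2(T[1,2],T[0,2]))-90)
b=np.array([.5185,.0181]);a=np.radians(-8.2);d=T[:2,3]-b;print('along',d@[np.cos(a),np.sin(a)],'lat',d@[-np.sin(a),np.cos(a)])
```

```text
t 48.5 tcp [0.4459 0.0289 0.1084] eul [ -25.88   89.99 -107.72] F [ 0.2  0.1 -3.4] T [ 0.01  0.09 -0.02] op 0.193 q [-0.16 -0.08  2.22 -0.    1.01 -1.59]
edges 284 [(122, 9), (185, -9), (210, 9), (252, -33)] model [(0, 203, 217), (5, 199, 216), (10, 194, 216), (15, 190, 215), (20, 187, 215), (25, 184, 216), (30, 181, 216)]
-8.153214681658199
along -0.0733719298652506 lat 0.0003756357937349848
```

Emit:
{"fn": "servo_tool", "kwargs": {"deltas": [[[0,0,-0.05,0],[0,0,-0.1,0],[0,0,-0.16,0],[0,0,-0.22,0],[0,0,-0.22,0]]]}}

```text
time: 49.05
eef_pos: [0.4447, 0.0297, 0.085]
tcp_rot: [-0.463, 0.535, 0.464, 0.533]
contact_force: [-0.8, 0.6, -2.9]
opening: 0.189
```

Emit:
{"fn": "servo_tool", "kwargs": {"deltas": [[[0.05,-0.007,0,0],[0.1,-0.014,-0.01,0],[0.15,-0.021,-0.02,0],[0.2,-0.028,-0.03,0],[0.24,-0.034,-0.04,0]]]}}

```text
time: 49.55
eef_pos: [0.4705, 0.026, 0.0824]
tcp_rot: [-0.464, 0.534, 0.463, 0.534]
contact_force: [0.3, 0.3, -3.2]
opening: 0.19
```

Emit:
{"fn": "servo_tool", "kwargs": {"deltas": [[[0.05,-0.007,-0.01,0],[0.1,-0.014,-0.02,0],[0.15,-0.021,-0.03,0],[0.2,-0.028,-0.03,0],[0.23,-0.033,-0.03,0]]]}}

```text
time: 50.05
eef_pos: [0.4933, 0.0227, 0.0794]
tcp_rot: [-0.464, 0.534, 0.463, 0.534]
contact_force: [0.2, 0.8, -2.9]
opening: 0.191
```

Run:
```python
from h import *
tilt(-.038,.031,save='w17')
```

```text
t 50.05 tcp [0.4933 0.0227 0.0794] eul [-11.13  89.99 -93.03] F [ 0.2  0.8 -2.9] T [ 0.01  0.05 -0.07] op 0.191 q [-0.16  0.07  2.13 -0.    0.94 -1.59]
edges 284 [(147, -30), (155, 21), (172, -35), (185, 20), (210, 9), (252, -34)] model [(0, 203, 217), (5, 199, 216), (10, 194, 216), (15, 190, 215), (20, 187, 215), (25, 184, 216), (30, 181, 216)]
```

Emit:
{"fn": "servo_tool", "kwargs": {"deltas": [[[-0.01,0,-0.03,0],[-0.02,0.003,-0.06,0],[-0.035,0.005,-0.09,0],[-0.05,0.007,-0.12,0],[-0.06,0.009,-0.14,0]]], "force": 25}}

```text
time: 50.6
eef_pos: [0.4871, 0.0237, 0.0672]
tcp_rot: [-0.464, 0.534, 0.463, 0.534]
contact_force: [-4.9, 0.1, 8.6]
opening: 0.192
```

Emit:
{"fn": "servo_tool", "kwargs": {"deltas": [[[-0.01,0,-0.03,0],[-0.02,0.003,-0.06,0],[-0.035,0.005,-0.08,0],[-0.05,0.007,-0.1,0],[-0.06,0.009,-0.11,0]]]}}

```text
time: 51.1
eef_pos: [0.4822, 0.0245, 0.0559]
tcp_rot: [-0.465, 0.533, 0.462, 0.535]
contact_force: [-1.5, 0.2, 5.8]
opening: 0.193
```

Emit:
{"fn": "servo_tool", "kwargs": {"deltas": [[[0,0,-0.02,0],[-0.01,0,-0.04,0],[-0.01,0,-0.05,0],[-0.01,0,-0.05,0],[-0.01,0,-0.05,0]]]}}

```text
time: 51.6
eef_pos: [0.4798, 0.0248, 0.0502]
tcp_rot: [-0.464, 0.534, 0.463, 0.534]
contact_force: [-4.4, 0.7, 5.1]
opening: 0.192
```

Run:
```python
from h import *
tilt(-.038,.031,save='w18')
```

```text
t 51.6 tcp [0.4798 0.0248 0.0502] eul [ 24.12  89.99 -57.79] F [-4.4  0.7  5.1] T [0.11 0.17 0.03] op 0.192 q [-0.16  0.1   2.17  0.    0.88 -1.59]
edges 284 [(175, -37), (190, 22), (209, -24), (217, 13), (252, -38)] model [(0, 203, 217), (5, 199, 216), (10, 194, 216), (15, 191, 215), (20, 187, 215), (25, 184, 216), (30, 181, 216)]
```

Release, lift, and check the seat against the model.

Emit:
{"fn": "servo_tool", "kwargs": {"deltas": [[[0,0,0,0],[0,0,0,0],[0,0,0,0],[0,0,0,0],[0,0,0.05,0]]], "claw": 0.2}}

```text
time: 52.15
eef_pos: [0.4791, 0.0247, 0.0538]
tcp_rot: [-0.463, 0.534, 0.464, 0.534]
contact_force: [-0.2, -0.1, -0.3]
opening: 0.604
```

Emit:
{"fn": "servo_tool", "kwargs": {"deltas": [[[0,0,0.2,0],[0,0,0.4,0],[0,0,0.6,0],[0,0,0.8,0],[0,0,1.0,0]]]}}

```text
time: 52.65
eef_pos: [0.4797, 0.0246, 0.1555]
tcp_rot: [-0.464, 0.534, 0.463, 0.534]
contact_force: [0.3, -0.6, -0.9]
opening: 0.603
```

Emit:
{"fn": "servo_tool", "kwargs": {"deltas": [[[0,0,0,0],[0,0,0,0],[0,0,0,0],[0,0,0,0],[0,0,0,0]]], "claw": -1}}

```text
time: 53.15
eef_pos: [0.4791, 0.0247, 0.1532]
tcp_rot: [-0.463, 0.535, 0.464, 0.534]
contact_force: [-0.5, -0.8, -0.1]
opening: -0.001
```

Run:
```python
from h import *
im,T=wcam('w19');a=np.radians(-8.2)
def pr(b,x,y,z): return wproj([b[0]+np.cos(a)*x-np.sin(a)*y,b[1]+np.sin(a)*x+np.cos(a)*y,z],T).round(1)
for n,b in(('bay2',(.5185,.0181)),('bay3',(.508,-.0552))):
    print(n,[pr(b,*p).tolist() for p in((-.0625,.018,.038),(-.058,.018,.036),(-.046,0,.06),(.004,0,.06))])
    for yy in(.018,0,-.018):
        u=int(pr(b,-.058,yy,.036)[0]);v=cv2.GaussianBlur(im[:,u-2:u+3].mean((1,2))[:,None],(1,3),0)[:,0];d=np.diff(v);print(u,[(i,int(d[i])) for i in range(130,290) if abs(d[i])>=6 and abs(d[i])==max(abs(d[i-3:i+4]))])
# start key: circle in wrist
for r in recognise('wrist','start_key_top'): print(round(r['p'],2),np.round(r['at'],4))
t=read_camera('top');cv2.imwrite('pics/t19.png',t)
for r in recognise('top','start_key_top')+recognise('top','store_key_top'): print('top',round(r['p'],2),np.round(r['at'],4))
print('key in wrist px (top est)',wproj([.6113,.0666,.072],T))
cv2.imwrite('pics/fin19.png',np.hstack([cv2.resize(im,(480,300)),cv2.resize(t[150:275,140:300],(320,300))]))
```

```text
t 53.15 tcp [0.4791 0.0247 0.1532] eul [170.81  89.88  88.92] F [-0.5 -0.8 -0.1] T [-0.02 -0.06 -0.04] op -0.001 q [-0.16 -0.07  2.11 -0.    1.1  -1.59]
bay2 [[339.9, 169.9], [339.7, 174.6], [318.7, 195.8], [318.7, 252.0]]
339 [(152, -30), (159, 23), (170, -20), (246, 23), (253, -61), (266, 6)]
318 [(152, -26), (158, 21), (170, -20), (187, -39), (278, 13), (287, -6)]
298 [(152, -29), (158, 20), (170, -22), (246, 22), (253, -57), (266, 6), (287, 10)]
bay3 [[254.0, 170.3], [254.8, 174.8], [228.6, 195.8], [234.2, 250.6]]
254 [(152, -24), (159, 20), (170, -27), (247, 27), (268, -46), (280, -33)]
235 [(152, -22), (159, 20), (171, -24), (175, 17), (189, -41), (195, 6), (249, 64), (267, -46), (282, 47), (289, -52)]
216 [(153, -25), (159, 22), (171, -27), (175, 18), (269, 23), (278, -23)]
0.15 [0.5183 0.0644 0.0393]
top 0.27 [0.78   0.2344 0.0519]
key in wrist px (top est) [382.61520984 330.86852866]
```

Run:
```python
from h import *
im=cv2.imread('pics/w19.png')
for u in(339,298,318,254): print(u,'165:',im[165:200,u-2:u+3].mean((1,2)).astype(int).tolist(),'245:',im[245:270,u-2:u+3].mean((1,2)).astype(int).tolist())
T=np.load('pics/w19.npy');a=np.radians(-8.2);b=(.5185,.0181)
def pr(x,y,z): return wproj([b[0]+np.cos(a)*x-np.sin(a)*y,b[1]+np.sin(a)*x+np.cos(a)*y,z],T).round(1).tolist()
print('off -2:',pr(-.060,.018,.036),'off -4',pr(-.062,.018,.036),'rib base/top off-2',pr(-.048,0,.036),pr(-.048,0,.06),'tilt(rear+5)',pr(-.058,.018,.041),'hood edge',pr(.0225,.018,.062))
```

```text
339 165: [141, 141, 141, 141, 141, 130, 103, 84, 104, 122, 130, 135, 136, 136, 136, 136, 136, 136, 136, 136, 136, 136, 136, 136, 136, 136, 136, 136, 136, 136, 136, 136, 136, 136, 137] 245: [139, 155, 184, 204, 205, 205, 205, 188, 137, 61, 20, 26, 26, 27, 26, 26, 26, 30, 38, 36, 26, 27, 35, 44, 32]
298 165: [139, 139, 139, 140, 139, 124, 91, 81, 106, 121, 129, 134, 136, 135, 135, 135, 135, 135, 135, 135, 135, 135, 135, 135, 135, 135, 135, 135, 135, 135, 135, 135, 135, 135, 136] 245: [136, 153, 180, 199, 201, 200, 200, 182, 132, 60, 23, 24, 26, 25, 27, 27, 26, 31, 43, 37, 27, 27, 36, 44, 32]
318 165: [141, 141, 140, 142, 141, 129, 102, 85, 106, 122, 130, 134, 136, 136, 135, 136, 136, 136, 136, 137, 136, 122, 89, 40, 12, 14, 17, 17, 21, 28, 34, 38, 40, 40, 39] 245: [38, 37, 38, 37, 37, 37, 38, 37, 37, 34, 35, 34, 35, 34, 34, 34, 35, 35, 35, 35, 33, 33, 32, 32, 31]
254 165: [138, 138, 138, 138, 140, 133, 95, 68, 69, 82, 104, 122, 128, 133, 134, 134, 134, 134, 134, 134, 134, 134, 134, 134, 134, 134, 134, 134, 134, 134, 134, 134, 134, 133, 133] 245: [132, 134, 156, 190, 207, 207, 207, 207, 208, 209, 208, 206, 205, 205, 206, 206, 206, 208, 210, 211, 210, 211, 205, 156, 95]
off -2: [339.7, 172.3] off -4 [339.8, 170.0] rib base/top off-2 [318.8, 185.7] [318.7, 193.4] tilt(rear+5) [340.1, 175.9] hood edge [339.3, 271.7]
```

Emit:
{"fn": "servo_tool", "kwargs": {"deltas": [[[0.14,0.04,0,0],[0.28,0.08,0,0],[0.42,0.13,0,0],[0.56,0.18,0,0],[0.67,0.21,0,0]]], "force": 40}}

```text
time: 53.9
eef_pos: [0.5475, 0.0459, 0.1543]
tcp_rot: [-0.464, 0.534, 0.463, 0.534]
contact_force: [0.4, -0.9, -0.3]
opening: 0.001
```

Emit:
{"fn": "servo_tool", "kwargs": {"deltas": [[[0.14,0.04,0,0],[0.28,0.08,0,0],[0.42,0.13,0,0],[0.56,0.18,0,0],[0.67,0.22,0,0]]]}}

```text
time: 54.4
eef_pos: [0.6145, 0.0678, 0.1542]
tcp_rot: [-0.463, 0.534, 0.463, 0.534]
contact_force: [-0.0, 0.2, 0.2]
opening: 0.003
```

Emit:
{"fn": "servo_tool", "kwargs": {"deltas": [[[0,0,-0.15,0],[0,0,-0.3,0],[0,0,-0.45,0],[0,0,-0.6,0],[0,0,-0.6,0]]]}}

```text
time: 54.9
eef_pos: [0.6109, 0.0676, 0.0902]
tcp_rot: [-0.462, 0.536, 0.465, 0.532]
contact_force: [-0.3, -0.4, -0.8]
opening: -0.0
```

Emit:
{"fn": "servo_tool", "kwargs": {"deltas": [[[0,0,0,0],[0,0,0,0],[0,0,0,0],[0,0,0,0],[0,0,0,0]]]}}

```text
time: 55.4
eef_pos: [0.614, 0.0676, 0.0949]
tcp_rot: [-0.464, 0.534, 0.463, 0.534]
contact_force: [-0.3, 0.3, 0.5]
opening: -0.005
```

Run:
```python
from h import *
im,T=wcam('w20');t=read_camera('top')
print('key px wrist',wproj([.613,.0675,.072],T).round(),'tcp px',wproj(T[:3,3],T).round())
a=np.vstack([cv2.resize(im[150:400,220:420],(400,500),interpolation=cv2.INTER_CUBIC)])
b=cv2.resize(t[150:275,130:290],(400,312),interpolation=cv2.INTER_CUBIC);c=cv2.resize(t[150:250,260:380],(400,333))[:288]
cv2.imwrite('pics/f20.png',np.hstack([cv2.resize(a,(400,600)),np.vstack([b,c])]))
for q in('start_key_top',):
  for r in recognise('top',q): print(q,r['p'],np.round(r['at'],4))
```

```text
t 55.4 tcp [0.614  0.0676 0.0949] eul [ -3.18  89.94 -85.08] F [-0.3  0.3  0.5] T [-0.02  0.01  0.02] op -0.005 q [-0.05  0.31  1.82 -0.    1.02 -1.48]
key px wrist [319. 238.] tcp px [320. 258.]
```

View pics/f20.png

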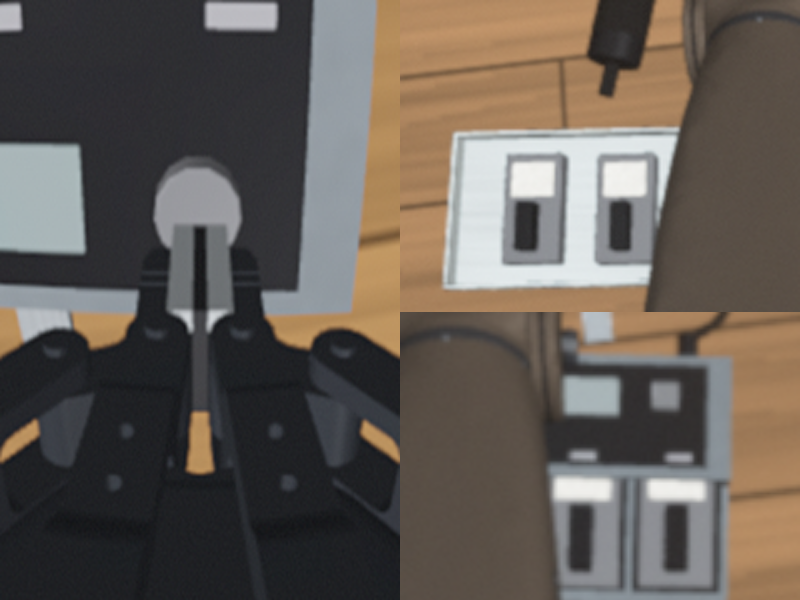

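Emit:
{"fn": "servo_tool", "kwargs": {"deltas": [[[0,0,-0.04,0],[0,0,-0.08,0],[0,0,-0.12,0],[0,0,-0.16,0],[0,0,-0.17,0]]]}}

```text
time: 56.05
eef_pos: [0.6132, 0.0676, 0.0763]
tcp_rot: [-0.463, 0.534, 0.464, 0.534]
contact_force: [0.9, 0.3, -0.6]
opening: -0.001
```

Emit:
{"fn": "servo_tool", "kwargs": {"deltas": [[[0,0,-0.005,0],[0,0,-0.01,0],[0,0,-0.015,0],[0,0,-0.02,0],[0,0,-0.02,0]]]}}

```text
time: 56.55
eef_pos: [0.6137, 0.0676, 0.0754]
tcp_rot: [-0.463, 0.534, 0.463, 0.534]
contact_force: [-0.0, -0.5, -0.4]
opening: 0.0
```

Emit:
{"fn": "servo_tool", "kwargs": {"deltas": [[[0,0,-0.003,0],[0,0,-0.006,0],[0,0,-0.01,0],[0,0,-0.01,0],[0,0,-0.01,0]]]}}

```text
time: 57.05
eef_pos: [0.6137, 0.0676, 0.0743]
tcp_rot: [-0.463, 0.534, 0.463, 0.534]
contact_force: [-0.5, -0.1, 0.2]
opening: -0.004
```

Emit:
{"fn": "servo_tool", "kwargs": {"deltas": [[[0,0,-0.003,0],[0,0,-0.006,0],[0,0,-0.01,0],[0,0,-0.01,0],[0,0,-0.01,0]]]}}

```text
time: 57.55
eef_pos: [0.6137, 0.0676, 0.0733]
tcp_rot: [-0.463, 0.534, 0.463, 0.534]
contact_force: [0.5, 0.4, 0.1]
opening: 0.0
```

Emit:
{"fn": "servo_tool", "kwargs": {"deltas": [[[0,0,-0.002,0],[0,0,-0.005,0],[0,0,-0.005,0],[0,0,-0.005,0],[0,0,-0.005,0]]]}}

```text
time: 58.05
eef_pos: [0.6137, 0.0676, 0.0728]
tcp_rot: [-0.463, 0.534, 0.463, 0.534]
contact_force: [0.3, -0.2, -0.1]
opening: 0.001
```

Emit:
{"fn": "servo_tool", "kwargs": {"deltas": [[[0,0,-0.002,0],[0,0,-0.005,0],[0,0,-0.005,0],[0,0,-0.005,0],[0,0,-0.005,0]]]}}

```text
time: 58.55
eef_pos: [0.6137, 0.0676, 0.0723]
tcp_rot: [-0.463, 0.534, 0.463, 0.534]
contact_force: [0.1, -0.1, 0.3]
opening: -0.003
```

Emit:
{"fn": "servo_tool", "kwargs": {"deltas": [[[0,0,-0.002,0],[0,0,-0.005,0],[0,0,-0.005,0],[0,0,-0.005,0],[0,0,-0.005,0]]]}}

```text
time: 59.05
eef_pos: [0.6138, 0.0676, 0.072]
tcp_rot: [-0.463, 0.534, 0.463, 0.534]
contact_force: [-0.5, -0.1, 0.4]
opening: -0.0
```

Emit:
{"fn": "servo_tool", "kwargs": {"deltas": [[[0,0,-0.002,0],[0,0,-0.005,0],[0,0,-0.005,0],[0,0,-0.005,0],[0,0,-0.005,0]]]}}

```text
time: 59.55
eef_pos: [0.6137, 0.0676, 0.0714]
tcp_rot: [-0.463, 0.534, 0.463, 0.534]
contact_force: [-1.0, -0.2, 2.0]
opening: -0.002
```

Emit:
{"fn": "servo_tool", "kwargs": {"deltas": [[[0,0,-0.002,0],[0,0,-0.005,0],[0,0,-0.005,0],[0,0,-0.005,0],[0,0,-0.005,0]]]}}

```text
time: 60.05
eef_pos: [0.6138, 0.0676, 0.0709]
tcp_rot: [-0.463, 0.534, 0.463, 0.534]
contact_force: [-1.9, 0.0, 3.5]
opening: -0.003
```

Emit:
{"fn": "servo_tool", "kwargs": {"deltas": [[[0,0,-0.002,0],[0,0,-0.005,0],[0,0,-0.005,0],[0,0,-0.005,0],[0,0,-0.005,0]]]}}

```text
time: 60.55
eef_pos: [0.6138, 0.0676, 0.0703]
tcp_rot: [-0.463, 0.534, 0.463, 0.534]
contact_force: [-1.0, -0.1, 2.7]
opening: 0.001
```

Emit:
{"fn": "servo_tool", "kwargs": {"deltas": [[[0,0,-0.002,0],[0,0,-0.004,0],[0,0,-0.004,0],[0,0,-0.004,0],[0,0,-0.004,0]]]}}

```text
time: 61.05
eef_pos: [0.6138, 0.0676, 0.0699]
tcp_rot: [-0.463, 0.534, 0.463, 0.534]
contact_force: [-0.9, 0.6, 2.7]
opening: -0.004
```

Emit:
{"fn": "servo_tool", "kwargs": {"deltas": [[[0,0,0,0],[0,0,0,0],[0,0,0,0],[0,0,0,0],[0,0,0,0]]]}}

```text
time: 61.55
eef_pos: [0.6138, 0.0676, 0.07]
tcp_rot: [-0.463, 0.534, 0.463, 0.534]
contact_force: [-0.2, -0.3, 1.6]
opening: 0.003
```

Emit:
{"fn": "servo_tool", "kwargs": {"deltas": [[[0,0,-0.003,0],[0,0,-0.006,0],[0,0,-0.006,0],[0,0,-0.006,0],[0,0,-0.006,0]]]}}

```text
time: 62.05
eef_pos: [0.6138, 0.0676, 0.0693]
tcp_rot: [-0.463, 0.534, 0.463, 0.534]
contact_force: [0.8, -0.1, 1.6]
opening: 0.003
```

Run:
```python
from h import *
F=[]
for i in range(8):
    read_camera('wrist'); s=get_state(); F.append((s['contact_force'][2],s['eef_pos'][2]))
print(np.round(F,4).tolist(),np.mean(F,0))
```

```text
[[1.2842, 0.0693], [2.0975, 0.0693], [1.0516, 0.0693], [2.6802, 0.0693], [1.4648, 0.0694], [1.8967, 0.0694], [1.8607, 0.0694], [1.7236, 0.0694]] [1.75739938 0.06934549]
```

Emit:
{"fn": "servo_tool", "kwargs": {"deltas": [[[0,0,0.02,0],[0,0,0.05,0],[0,0,0.1,0],[0,0,0.3,0],[0,0,0.5,0]]]}}

```text
time: 62.95
eef_pos: [0.6128, 0.0677, 0.119]
tcp_rot: [-0.463, 0.535, 0.464, 0.533]
contact_force: [0.3, -0.4, -0.1]
opening: -0.003
```

Emit:
{"fn": "servo_tool", "kwargs": {"deltas": [[[-0.1,0,0.2,0],[-0.2,0,0.4,0],[-0.3,0,0.6,0],[-0.4,0,0.8,0],[-0.5,0,0.8,0]]]}}

```text
time: 63.45
eef_pos: [0.565, 0.0676, 0.2029]
tcp_rot: [-0.465, 0.532, 0.462, 0.536]
contact_force: [-0.6, 0.3, 0.7]
opening: -0.001
```

Emit:
{"fn": "servo_tool", "kwargs": {"deltas": [[[0,0,0,0],[0,0,0,0],[0,0,0,0],[0,0,0,0],[0,0,0,0]]]}}

```text
time: 63.95
eef_pos: [0.5637, 0.0676, 0.1986]
tcp_rot: [-0.463, 0.534, 0.464, 0.534]
contact_force: [-0.6, -0.1, 1.0]
opening: 0.002
```

Run:
```python
from h import *
im,T=wcam('w21');cv2.imwrite('pics/w21.png',im)
for q in('charged1','flat1'):
  for r in recognise('wrist',q): print(q,round(r['p'],2),np.round(r['at'],4))
a=np.radians(-8.2)
def pr(b,x,y,z): return wproj([b[0]+np.cos(a)*x-np.sin(a)*y,b[1]+np.sin(a)*x+np.cos(a)*y,z],T).round(1)
for n,b in(('bay2',(.5185,.0181)),('bay3',(.508,-.0552))):
    print(n,[pr(b,*p).tolist() for p in((-.0625,.018,.038),(-.058,.018,.036),(-.046,0,.06))])
    for yy in(.018,0):
        u=int(pr(b,-.058,yy,.036)[0]);v=im[:,u-2:u+3].mean((1,2)).astype(int);r=int(pr(b,-.058,yy,.036)[1]);print(u,r-12,v[r-12:r+28].tolist())
```

```text
t 63.95 tcp [0.5637 0.0676 0.1986] eul [175.82  89.93  93.92] F [-0.6 -0.1  1. ] T [ 0.    0.01 -0.04] op 0.002 q [-0.06  0.08  1.87  0.    1.19 -1.49]
charged1 0.94 [0.4843 0.2628 0.0288]
charged1 0.68 [ 0.261  -0.3501  0.0287]
charged1 0.66 [0.4997 0.3533 0.027 ]
flat1 0.9 [ 0.4904 -0.0488  0.0385]
flat1 0.88 [0.5026 0.0241 0.0396]
bay2 [[281.3, 82.6], [281.6, 87.2], [258.8, 99.4]]
281 75 [147, 147, 147, 147, 146, 147, 148, 146, 123, 79, 70, 103, 130, 141, 143, 143, 143, 143, 143, 143, 143, 143, 143, 143, 142, 143, 143, 143, 143, 143, 143, 143, 143, 143, 142, 142, 142, 142, 142, 142]
263 75 [146, 146, 146, 146, 146, 147, 146, 148, 144, 106, 69, 78, 115, 135, 142, 144, 144, 144, 144, 144, 144, 140, 113, 60, 37, 42, 44, 44, 44, 43, 44, 44, 43, 43, 44, 43, 43, 43, 42, 43]
bay3 [[208.9, 86.9], [209.6, 91.3], [184.4, 104.5]]
209 79 [144, 144, 144, 143, 143, 144, 144, 138, 110, 72, 51, 44, 45, 72, 115, 134, 142, 144, 143, 143, 143, 143, 143, 143, 143, 142, 143, 142, 142, 142, 143, 142, 142, 142, 142, 142, 142, 142, 141, 142]
193 80 [141, 142, 141, 141, 142, 142, 143, 141, 125, 92, 62, 49, 44, 61, 103, 132, 145, 148, 148, 147, 147, 147, 148, 148, 140, 108, 49, 11, 12, 15, 14, 16, 15, 17, 15, 13, 13, 16, 15, 14]
```

All packs are in place and the robot is clear, so I'm handing in.

```bash
python3 -c "
from plant import sign_off
print(sign_off())"
```

```text
the job is handed in; nothing more can be done
None
```

The job is done and handed in at about 64 s of the 210 s allowed. Sign-off gives no verdict.

- **Charged packs:** I found two, in pockets 2 and 3, and laid both in the aluminium tray. The top view shows them flat and right way up.
- **Flat packs:** I found two on the mat. Each went in nose first at about 17–18° and was then let down, one into pocket 3 and one into pocket 2. In the wrist camera, edge positions matched a flat, seated pack to within 1–2 mm. The pocket 2 pack sits about 1.5 mm nearer the sill, which is within its play.
- **Start key:** I pressed it last. It met the finger at about z 72 mm. The force rose to about 3.5 N, then fell to about 1.8 N at roughly 2.7 mm of travel, which I took as the click. I then lifted clear, without checking that the key had come back up.
- **Not touched:** The square key, grinder, chisel, carving and the red and brown look-alikes were left alone.

**Disagreements:**
- **Key force:** the readings on the key were about 1 N below the stated curve, so the click was judged from the drop in force.
- **Charger position:** the top and wrist cameras differed by about 3 mm on where the charger stands, so I used a value in between.

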